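Change the carriers in the bench reader

TASK

Change the sample carriers in the reader: hook each used carrier (orange fin) by its ring with the hook tool and drag it right out from under the bridge, keeping the fingers off it until it is out, then lay it flat in the red tray. Slide every fresh carrier (blue fin) nose first under the bridge into a lane of its own, any lane, until it is fully home against its stop, and stand the hook tool back on its rest as it was. Leave the timer, beaker and bottle cap where they are.

Things in the scene. Friction and masses are not known exactly. Their poses are not given: they have to be found in the camera images.
- reader: Reader, fixed, place and yaw vary. Origin: on the worktop under the middle of the white bridge's front face; +x = the way carriers go in. mm: base plate 4 thick, x -80 (apron) to 105, 236 wide. Bridge x 0..45, underside z 48, top 68; clear cover behind it to x 107, z 48..51. Rails between lanes up to z 15, round noses 11 out in front of the bridge; lanes 48 wide, end stops at x 97.5.
- used_tray: Red open tray for used carriers, fixed, place and yaw vary; 150 (x) x 172 (y) x 18 mm high outside, walls and floor about 4 mm. Three carriers fit side by side, long way along the tray's x, at y -52, 0 and +52 mm. Origin: centre of the underside.
- hook_rest: Grey block on which the hook tool stands, fixed, place and yaw vary; 90 (x) x 60 (y) mm, black rubber top at z 22 mm. The tool stands with its rod towards the rest's +x, the tip hanging over the edge. Origin: centre of the underside.
- hook: Hook tool, 120 g, mm: black foot 70 (x) x 40 (y) x 5; upright yellow grip fin on it 70 (x) x 12 (y), top at z 41; steel rod 7 thick from its front along +x at z 9 to x 100, where it bends straight down to a tip 7 thick that ends at z -12 (below the foot). Origin: centre of the foot's underside.
- lane_a (a point): Home point of the right lane (reader y -70 mm): where a carrier's origin is when it is fully home against the stop, 62.5 mm behind the bridge's front face and 4 mm above the worktop; axes as the reader. A carrier at home shows 4 mm of its ring in front of the bridge, the eye being under the bridge. Friction alone holds it.
- spent_a: Carrier, orange fin, used, found home in the right lane or absent. Plate x -35..35, y +-22, 8 thick (nose: x>23, 34 wide); grip fin on top 10 thick (y), x -30..24, top at z 32; steel pull ring flat at the -x end (z 0..8): centre x -49, eye 20 across, front edge x -67. 80 g. Origin: centre of the plate's underside, +x to the nose, z up (mm).
- fresh_a: Carrier, blue fin, fresh, found on the worktop or absent. Plate x -35..35, y +-22, 8 thick (nose: x>23, 34 wide); grip fin on top 10 thick (y), x -30..24, top at z 32; steel pull ring flat at the -x end (z 0..8): centre x -49, eye 20 across, front edge x -67. 80 g. Origin: centre of the plate's underside, +x to the nose, z up (mm).
- lane_b (a point): Home point of the middle lane (reader y 0 mm): where a carrier's origin is when it is fully home against the stop, 62.5 mm behind the bridge's front face and 4 mm above the worktop; axes as the reader. A carrier at home shows 4 mm of its ring in front of the bridge, the eye being under the bridge. Friction alone holds it.
- spent_b: Carrier, orange fin, used, found home in the middle lane or absent. Plate x -35..35, y +-22, 8 thick (nose: x>23, 34 wide); grip fin on top 10 thick (y), x -30..24, top at z 32; steel pull ring flat at the -x end (z 0..8): centre x -49, eye 20 across, front edge x -67. 80 g. Origin: centre of the plate's underside, +x to the nose, z up (mm).
- fresh_b: Carrier, blue fin, fresh, found on the worktop or absent. Plate x -35..35, y +-22, 8 thick (nose: x>23, 34 wide); grip fin on top 10 thick (y), x -30..24, top at z 32; steel pull ring flat at the -x end (z 0..8): centre x -49, eye 20 across, front edge x -67. 80 g. Origin: centre of the plate's underside, +x to the nose, z up (mm).
- lane_c (a point): Home point of the left lane (reader y 70 mm): where a carrier's origin is when it is fully home against the stop, 62.5 mm behind the bridge's front face and 4 mm above the worktop; axes as the reader. A carrier at home shows 4 mm of its ring in front of the bridge, the eye being under the bridge. Friction alone holds it.
- spent_c: Carrier, orange fin, used, found home in the left lane or absent. Plate x -35..35, y +-22, 8 thick (nose: x>23, 34 wide); grip fin on top 10 thick (y), x -30..24, top at z 32; steel pull ring flat at the -x end (z 0..8): centre x -49, eye 20 across, front edge x -67. 80 g. Origin: centre of the plate's underside, +x to the nose, z up (mm).
- fresh_c: Carrier, blue fin, fresh, found on the worktop or absent. Plate x -35..35, y +-22, 8 thick (nose: x>23, 34 wide); grip fin on top 10 thick (y), x -30..24, top at z 32; steel pull ring flat at the -x end (z 0..8): centre x -49, eye 20 across, front edge x -67. 80 g. Origin: centre of the plate's underside, +x to the nose, z up (mm).
- timer: Small white timer, 66 x 66 x 20 mm; leave alone. Origin: centre of the underside.
- beaker: 100 ml beaker, 56 x 63 x 69 mm; leave alone. Origin: centre of the underside.
- cap: Blue bottle cap, 49 across, 26 mm high; leave alone. Origin: centre of the underside.
Not all that is in view belongs to the job. What is shaped like the fresh_b but purple or turquoise is not meant.

How it is judged:
By the outcome, as a careful person would: the job done as asked, in the order asked, and still so for the second after the job is handed in, with the robot touching nothing.
Of spent_a, spent_b, spent_c only 2 to 3 are there at a start; the rules pass over those that are not, and their reading is None.
Of fresh_a, fresh_b, fresh_c only 2 to 3 are there at a start; the rules pass over those that are not, and their reading is None.
At some moment in a run one of fresh_a, fresh_b, fresh_c may be knocked a few centimetres aside while the robot is not near it.
Once in a run the grip may slacken for a moment while it holds something.
It also fails if it takes over 210 s, if anything falls off the work surface, if the arm or the gripper's body presses on something with over 40 N, if the wrist force passes 120 N, or if a joint passes its speed limit or range.

ROBOT

A 6-joint arm with a two-finger parallel gripper is mounted at the origin on a cart in front of the work surface, level with it; the furniture and walls round the work are solid. World frame = base frame: x ahead of the robot, y to its left, z up, the work surface at z = 0. Lengths are in m, angles in rad, forces in N, time in s.
With the tool pointing down it reaches from about 0.375 to 0.9 m from the base axis. Payload 3.1 kg.
Tool frame: the origin (TCP) lies at the very end of the fingers, on their centre line; the grasp point (between the pads) lies 19 mm behind it; z points along the fingers, y is the line along which they close (so a half turn about z gives the same grasp; the last joint's range is limited). The gripper opens to 85 mm and grips with 20 to 120 N. Pads are 22 mm wide; open, the fingers measure 114 mm over their backs; the gripper's body (76 mm by 85 mm) begins 54 mm behind the grasp point. The pads swing forward as they close: fully open they stand 13 mm farther back than shut.
Start: joints at [-1.29, 0.527, 1.433, -0, 1.181, -0.178], TCP at [0.277, -0.56, 0.231] pointing down, gripper open.
Joint ranges: [-3.08, 3.08], [-0.75, 2.2], [0.22, 2.44], [-1.43, 4.57], [0, 2.65], [-2.85, 2.85]. Speed limits (rad/s): [2.79, 2.79, 3.14, 3.14, 3.14, 3.14].

INTERFACE

Orientations are given as a unit quaternion [x, y, z, w].
In Python, from station import sense, snapshot, camera_params, sign_off gives the robot as it stands.
- The arm moves only by the shell command python3 -m handwheel 'ROWS' [OPENING] [FORCE]. ROWS is JSON, a list that holds one entry, the list of rows, each a list of 4 numbers: the shift along the tool's x, y, z in units of 25 mm (1.0 is 25 mm), then the turn about the tool's z in units of 6 degrees (1.0 is 6 degrees). A call has 1 to 20 rows; each row shifts and turns the commanded pose from where the row before left it, along the tool's axes as they then stand; what a row does not reach is not made up. A row lasts 1/8 s, in which the tool goes at most 62.5 mm and 10.7 degrees, less where a joint would pass 70% of its speed; a pose out of reach is approached as far as the arm can. A call is refused whole if a number of a shift passes 1 or a number of a turn 1, either way. A call with a gripper value outside its range is refused whole. OPENING is the finger opening in mm, from 0 to 85.4, set as the call begins (- or left out, the last holds). The fingers move at their own pace and stop on an object; FORCE is the grip in N (left out, the last holds). Time passes only in rows, so rows that do not move let the fingers close. It gives the time, the measured TCP pose, the force, the opening and the grip force at its end, in the units of the state.
- sense(): the state, without advancing time (a new reading comes with each control period).
- snapshot(name): name is "scene" or "top" or "wrist"; returns (picture, depth): 384x512x3 uint8, red, green, blue; 384x512 float32, m along the optical axis (not along the pixel's ray), 0 where there is no reading.
- camera_params(name): a dict with "mtx" (3x3 intrinsics, pixels), "extrinsics" (4x4, takes a point from camera to world coordinates); the wrist camera has in their place "hand_eye" (4x4, takes a point from camera to tool coordinates, whose origin is the TCP and whose axes are the flange's). Camera axes: x right, y up, looking along -z (the intrinsics and any distortion apply to the point x, -y, -z); pixel columns grow to the right and rows downward; lengths in m; the calibration is good to about 2 mm. A picture is of the moment at which its call begins: read the wrist's pose just before it. camera_params takes no time and is no camera call.
- sign_off(): hands the job in; it is judged then, once.
The state is a dict: "t": time; "q": joint angles; "qd": joint speeds; "tau": joint torques, N m; "tcp_pos": TCP position; "tool_rot": TCP orientation; "force": force on the tool from outside, world axes, zero at the start; "ft_torque": the same for the moment, N m; "finger_gap": opening from 0.0 (shut) to 1.0 (fully open); "gripper_force": force on a finger pad.
Only numpy, scipy, OpenCV 4.12 (cv2) and the standard library are available. Lean on these libraries where they do the work, as an engineer would, in place of code of your own. Each camera call takes 0.05 s, during which the arm holds its last target. There are 200 camera calls.

## Working session

There is one attempt and no reset: what is moved stays moved. The work goes in short steps, Python scripts to look and compute and a shell command to move; the robot and the scene stay as the last step left them, time stands still between calls to the robot, and variables do not carry over. Pictures are saved under pics/ and viewed, at most 14 in all, crops included, and the job is handed in when it is done.

```bash
ls; mkdir -p pics; python3 - <<'E'
from station import *
import cv2,numpy as np
np.set_printoptions(precision=4,suppress=True)
for n in ("scene","top"):
    p,d=snapshot(n); cv2.imwrite(f"pics/{n}0.png",cv2.resize(p[:,:,::-1],(800,600))); np.savez(f"{n}0.npz",p=p,d=d)
    c=camera_params(n);print(n,c)
print(camera_params("wrist"));print(sense())
E
```

```text
pics
scene {'mtx': array([[430.4749,   0.    , 253.8531],
       [  0.    , 430.4749, 189.0778],
       [  0.    ,   0.    ,   1.    ]]), 'extrinsics': array([[ 0.4516,  0.4147, -0.79  , -0.6627],
       [-0.8922,  0.2062, -0.4017, -0.7731],
       [-0.0037,  0.8863,  0.4631,  0.7961],
       [ 0.    ,  0.    ,  0.    ,  1.    ]])}
top {'mtx': array([[357.6178,   0.    , 256.3987],
       [  0.    , 357.6178, 194.4476],
       [  0.    ,   0.    ,   1.    ]]), 'extrinsics': array([[ 0.0148,  0.9874, -0.1577,  0.3202],
       [-0.9999,  0.0154,  0.0027, -0.098 ],
       [ 0.0051,  0.1577,  0.9875,  1.7013],
       [ 0.    ,  0.    ,  0.    ,  1.    ]])}
{'mtx': array([[287.9649,   0.    , 256.3298],
       [  0.    , 287.9649, 191.3048],
       [  0.    ,   0.    ,   1.    ]]), 'hand_eye': array([[ 0.    ,  0.9582,  0.2862,  0.0734],
       [ 1.    , -0.0001,  0.0002, -0.0002],
       [ 0.0002,  0.2862, -0.9582, -0.1436],
       [ 0.    ,  0.    ,  0.    ,  1.    ]])}
{'t': 0.1, 'q': array([-1.2905,  0.5284,  1.4338,  0.    ,  1.1814, -0.1785]), 'qd': array([ 0.0002, -0.0012, -0.0026,  0.0007, -0.0012,  0.0008]), 'tau': array([ -0.0008, -44.3305, -17.8586,  -0.0003,   0.0039,  -0.    ]), 'tcp_pos': array([ 0.2766, -0.5597,  0.2304]), 'tool_rot': array([ 0.9738,  0.2274, -0.    , -0.001 ]), 'force': array([ 1.2109, -0.1343,  0.0826]), 'ft_torque': array([-0.0036, -0.0345,  0.0288]), 'gripper_force': 0.0, 'finger_gap': 0.9991792317015173}
```

View pics/scene0.png

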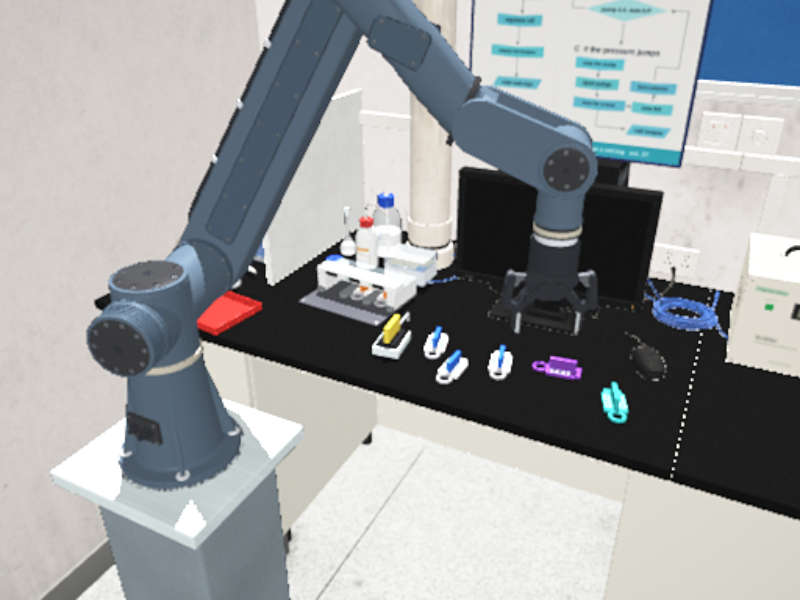

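View pics/top0.png

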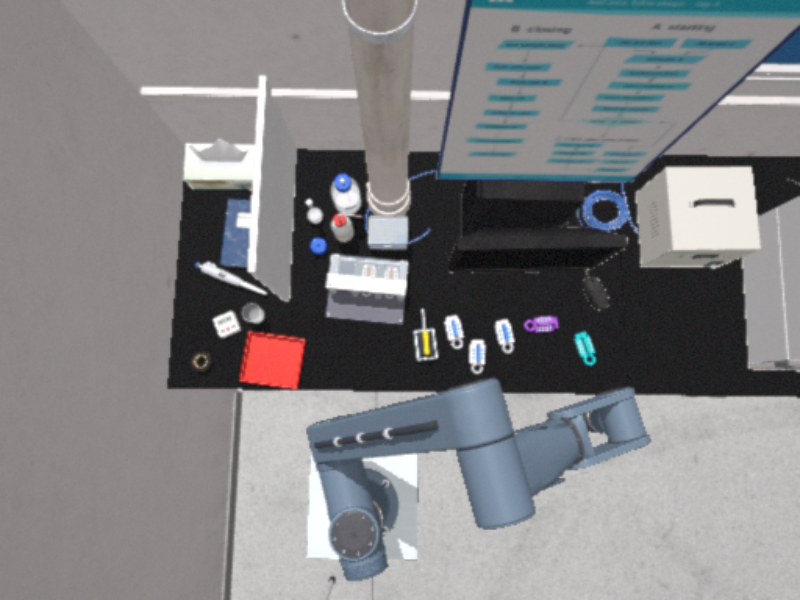

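Scene view (800x600): reader at about (365,285), red tray (230,312), hook tool (392,335). There are three blue-finned carriers at (435,343), (452,366) and (500,361). The purple one at (560,367) and the turquoise one at (614,402) are decoys. The top view shows the same layout, and the lanes hold orange fins.

```bash
cat > h.py <<'E'
import numpy as np, cv2, json
from station import sense, snapshot, camera_params
from scipy.spatial.transform import Rotation as R
np.set_printoptions(precision=4,suppress=True)
def cam(n):
    c=camera_params(n)
    if 'extrinsics' in c: return c['mtx'],c['extrinsics']
    s=sense(); T=np.eye(4); T[:3,:3]=R.from_quat(s['tool_rot']).as_matrix(); T[:3,3]=s['tcp_pos']
    return c['mtx'],T@c['hand_eye']
def cast(K,E,uv,z):
    uv=np.atleast_2d(np.asarray(uv,float))
    d=np.c_[(uv[:,0]-K[0,2])/K[0,0],-(uv[:,1]-K[1,2])/K[1,1],-np.ones(len(uv))]@E[:3,:3].T
    o=E[:3,3]; return o+d*((z-o[2])/d[:,2])[:,None]
def proj(K,E,P):
    P=np.atleast_2d(P); c=(P-E[:3,3])@E[:3,:3]
    return np.c_[K[0,0]*c[:,0]/-c[:,2]+K[0,2],K[1,1]*-c[:,1]/-c[:,2]+K[1,2]]
def tri(K1,E1,uv1,K2,E2,uv2):
    a=[(E[:3,3],cast(K,E,uv,0)[0]-E[:3,3]) for K,E,uv in((K1,E1,uv1),(K2,E2,uv2))]
    A=np.zeros((3,3));b=np.zeros(3)
    for o,d in a:
        d=d/np.linalg.norm(d);M=np.eye(3)-np.outer(d,d);A+=M;b+=M@o
    return np.linalg.solve(A,b)
RNG={'orange':((5,150,90),(17,255,255)),'blue':((100,130,90),(118,255,255)),'yellow':((22,130,90),(34,255,255)),
 'red':((0,170,90),(4,255,255)),'purple':((130,80,60),(155,255,255)),'turq':((80,100,60),(95,255,255))}
def mask(p,c): return cv2.inRange(cv2.cvtColor(p,cv2.COLOR_RGB2HSV),*map(np.array,RNG[c]))
def blobs(p,c,amin=15):
    out=[]
    for k in cv2.findContours(mask(p,c),cv2.RETR_EXTERNAL,cv2.CHAIN_APPROX_NONE)[0]:
        a=cv2.contourArea(k)
        if a>=amin: out.append((a,cv2.minAreaRect(k),k[:,0]))
    return sorted(out,key=lambda o:-o[0])
def shot(n,tag,crop=None):
    K,E=cam(n); p,d=snapshot(n); np.savez(f'{tag}.npz',p=p,d=d,K=K,E=E)
    q=p if crop is None else p[crop[1]:crop[3],crop[0]:crop[2]]
    s=min(800/q.shape[1],600/q.shape[0]); cv2.imwrite(f'pics/{tag}.png',cv2.resize(q[:,:,::-1],None,fx=s,fy=s,interpolation=cv2.INTER_CUBIC))
    return p,d,K,E
def fin(K,E,rect,z):
    "centre, yaw and size of a minAreaRect of a top face lying at height z"
    P=cast(K,E,cv2.boxPoints(rect),z); a=P[1]-P[0]; b=P[2]-P[1]
    if np.linalg.norm(b)>np.linalg.norm(a): a,b=b,a
    return P.mean(0),np.degrees(np.arctan2(a[1],a[0])),np.linalg.norm(a)*1e3,np.linalg.norm(b)*1e3
def yaw():
    m=R.from_quat(sense()['tool_rot']).as_matrix(); return np.degrees(np.arctan2(m[1,0],m[0,0]))
def go(x,y,z,yw=None):
    "print the shift in tool axes (units) to reach a pose; turn first vs along"
    s=sense(); y0=yaw(); yw=y0 if yw is None else yw
    d=np.array([x,y,z])-s['tcp_pos']
    for nm,a in (('shift-then-turn',y0),('turn-then-shift',yw)):
        c,k=np.cos(np.radians(a)),np.sin(np.radians(a))
        print(nm,np.round([(c*d[0]+k*d[1])/.025,(k*d[0]-c*d[1])/.025,-d[2]/.025],3),'turn',round(-((yw-y0+180)%360-180)/6,3))
def st():
    s=sense();print('t',round(s['t'],2),'tcp',s['tcp_pos'],'yaw',round(yaw(),2),'gap',round(s['finger_gap'],3),'gf',round(s['gripper_force'],1),'F',s['force'],'q6',round(s['q'][5],3))
E
python3 - <<'E'
from h import *
st()
for n in ('top','scene'):
    K,E=cam(n); z=np.load(n+'0.npz'); p,d=z['p'],z['d']
    for c,h in (('blue',.025),('yellow',.03),('purple',.025),('red',.018),('orange',.03)):
        for a,r,k in blobs(p,c,6 if c!='red' else 200)[:9]:
            P,w,l,b=fin(K,E,r,h)
            if -.9<P[1]<.5 and .3<P[0]<1: print(n,c,int(a),np.round(r[0]),P[:2],round(w,1),round(l),round(b))
E
```

```text
t 0.1 tcp [ 0.2766 -0.5597  0.2304] yaw 26.29 gap 0.999 gf 0.0 F [ 1.2109 -0.1343  0.0826] q6 -0.178
top blue 123 [387. 130.] [ 0.9192 -0.7378] -92.2 138 90
top blue 87 [204. 157.] [0.7669 0.1553] -89.1 53 50
top blue 80 [218. 116.] [0.973  0.0919] -178.3 57 49
top blue 21 [382. 143.] [ 0.8525 -0.7105] -100.9 61 21
top blue 6 [323. 212.] [ 0.507  -0.4185] -162.3 43 9
top yellow 43 [272. 220.] [ 0.4697 -0.1774] -179.6 70 19
top purple 131 [346. 207.] [ 0.5341 -0.527 ] -83.4 107 53
top red 1150 [174. 230.] [0.4138 0.2816] -98.6 182 157
scene blue 558 [439. 201.] [ 0.8759 -0.7514] 4.2 158 147
scene blue 56 [290. 230.] [ 0.4468 -0.341 ] 10.8 85 23
scene blue 28 [279. 215.] [ 0.5217 -0.2689] 16.8 89 15
scene blue 25 [320. 227.] [ 0.5103 -0.4219] 11.9 88 13
scene blue 20 [214. 164.] [0.7804 0.157 ] -63.6 48 32
scene blue 10 [458. 190.] [ 0.9994 -0.8106] -1.3 66 10
scene yellow 122 [250. 210.] [ 0.5001 -0.1675] 7.0 120 49
scene purple 311 [356. 234.] [ 0.5199 -0.5397] -83.3 104 82
scene red 633 [145. 198.] [0.4227 0.2346] -3.7 205 171
```

```bash
python3 - <<'E'
from h import *
go(.42,-.22,.30,0)
E
```

```text
shift-then-turn [11.16  -9.644 -2.783] turn 4.381
turn-then-shift [  5.735 -13.589  -2.783] turn 4.381
```

```bash
python3 -m handwheel '[[[0,0,-0.5,0.88],[0,0,-0.5,0.88],[0,0,-0.5,0.88],[0,0,-0.5,0.88],[0,0,-0.5,0.86],[0.4,-0.97,-0.28,0],[0.4,-0.97,0,0],[0.4,-0.97,0,0],[0.4,-0.97,0,0],[0.4,-0.97,0,0],[0.4,-0.97,0,0],[0.4,-0.97,0,0],[0.4,-0.97,0,0],[0.4,-0.97,0,0],[0.45,-0.97,0,0],[0.45,-0.97,0,0],[0.45,-0.97,0,0],[0.45,-0.97,0,0],[0.4,-0.97,0,0],[0,0,0,0]]]' 85; python3 - <<'E'
from h import *
st(); shot('wrist','w1'); st()
E
```

```text
t: 2.6
tcp_pos: [0.422, -0.2187, 0.3008]
tool_rot: [1.0, 0.002, -0.0, -0.0]
force: [0.2, -0.6, -0.5]
finger_gap: 0.997
gripper_force: 0.0
t 2.6 tcp [ 0.422  -0.2187  0.3008] yaw 0.2 gap 0.997 gf 0.0 F [ 0.1971 -0.578  -0.5226] q6 0.853
t 2.65 tcp [ 0.4219 -0.2199  0.3009] yaw 0.14 gap 0.997 gf 0.0 F [-0.3846 -0.9181 -0.3012] q6 0.853
```

View pics/w1.png

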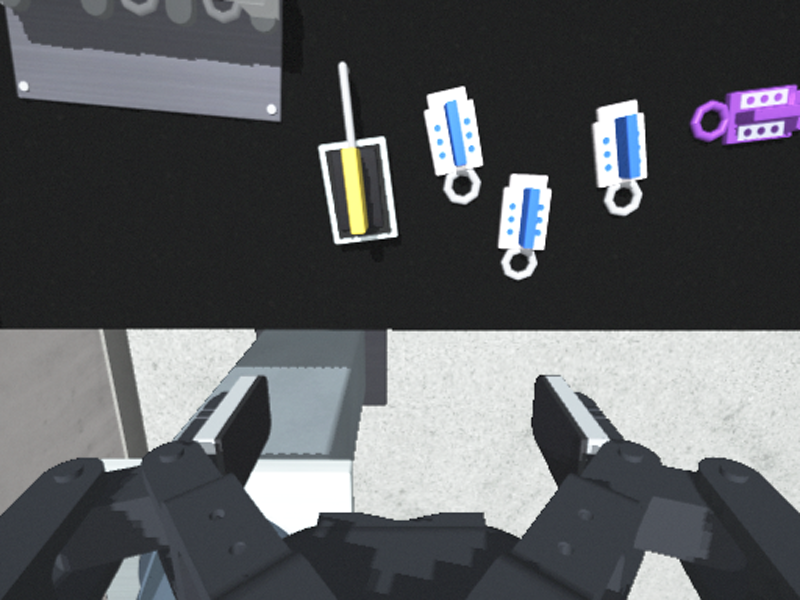

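Wrist view: yellow hook fin at (354,190) with its rod tip at (343,67). Blue carriers are at (453,135), (525,215) and (622,145), rings towards the robot. The purple one at (765,115) is not meant. The reader apron is at top left.

```bash
python3 -m handwheel '[[[0.0,-1,0,0],[0.0,-1,0,0],[0,-1,0,0],[0,-1,0,0],[0,-1,0,0],[0,-1,0,0],[0,-1,0,0],[0,-1,0,0],[0,-0.8,0,0],[0,0,0,0],[0,0,0,0]]]'; python3 - <<'E'
from h import *
st(); shot('wrist','w2'); st()
E
```

```text
t: 4.03
tcp_pos: [0.422, -0.0017, 0.3009]
tool_rot: [1.0, -0.0, 0.0, 0.0]
force: [-0.1, 0.5, -0.3]
finger_gap: 0.998
gripper_force: 0.0
t 4.03 tcp [ 0.422  -0.0017  0.3009] yaw -0.02 gap 0.998 gf 0.0 F [-0.1245  0.4835 -0.308 ] q6 1.302
t 4.08 tcp [ 0.422  -0.0018  0.3009] yaw -0.05 gap 0.996 gf 0.0 F [-0.3537 -0.6388 -0.738 ] q6 1.302
```

View pics/w2.png

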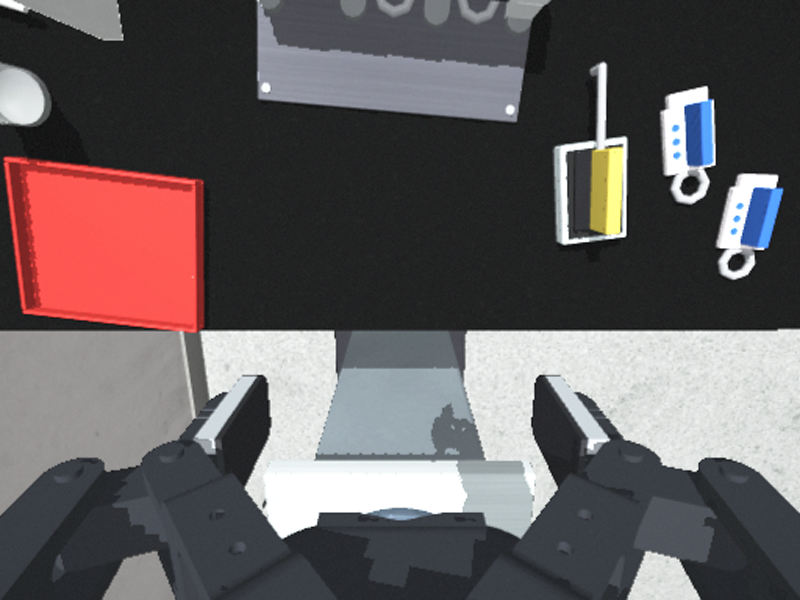

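The tray is at left with corners at about (5,158), (203,180), (200,330) and (24,313). Only the apron of the reader is in frame, with screws at (265,88) and (510,109). I'll move forward to see the reader whole.

```bash
python3 -m handwheel '[[[1,-0.5,0,0],[1,-0.5,0,0],[1,-0.5,0,0],[1,-0.5,0,0],[1,0,0,0],[1,0,0,0],[0,0,0,0],[0,0,0,0]]]'; python3 - <<'E'
from h import *
st(); shot('wrist','w3'); st()
E
```

```text
t: 5.08
tcp_pos: [0.5709, 0.0485, 0.3004]
tool_rot: [1.0, -0.0, -0.001, 0.0]
force: [0.7, -0.1, -0.6]
finger_gap: 0.997
gripper_force: 0.0
t 5.08 tcp [0.5709 0.0485 0.3004] yaw -0.05 gap 0.997 gf 0.0 F [ 0.7198 -0.1339 -0.5945] q6 1.462
t 5.12 tcp [0.5707 0.0487 0.3006] yaw -0.03 gap 0.995 gf 0.0 F [-0.8137 -0.4121  1.0941] q6 1.462
```

View pics/w3.png

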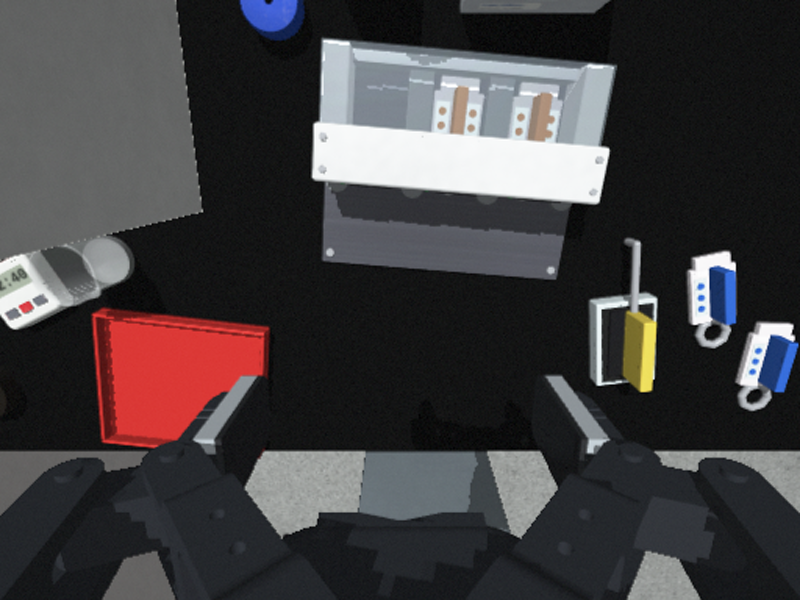

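Two orange-finned carriers show under the cover, at (459,110) in the middle lane and (540,118) in the right lane. The left lane is empty. Bridge corners are at about (315,122), (608,148), (599,203) and (313,180). Next I'll measure everything.

```bash
cat >> h.py <<'E'
def ld(t):
    z=np.load(t+'.npz'); return z['p'],z['d'],z['K'],z['E']
def wpts(d,K,E):
    v,u=np.indices(d.shape); c=np.dstack([(u-K[0,2])/K[0,0]*d,-(v-K[1,2])/K[1,1]*d,-d])
    W=c@E[:3,:3].T+E[:3,3]; W[d<=0]=np.nan; return W
def faces(p,d,K,E,c,zlo,zhi,amin=25):
    "top faces of colour c between heights, as rects in the picture"
    W=wpts(d,K,E)[:,:,2]; m=(mask(p,c)>0)&(W>zlo)&(W<zhi) if c else (p.min(2)>150)&(W>zlo)&(W<zhi)
    out=[]
    for k in cv2.findContours(m.astype(np.uint8),cv2.RETR_EXTERNAL,cv2.CHAIN_APPROX_NONE)[0]:
        if cv2.contourArea(k)>=amin:
            f=np.zeros(m.shape,np.uint8);cv2.drawContours(f,[k],-1,1,-1);f=(f>0)&m
            v,u=np.nonzero(f); out.append((cv2.minAreaRect(k),np.array([u.mean(),v.mean()]),np.nanmedian(W[f])))
    return out
E
python3 - <<'E'
from h import *
F={}
for t in ('w1','w2','w3'):
    p,d,K,E=ld(t)
    for c,lo,hi,h in (('yellow',.055,.07,.063),('blue',.027,.04,.032),(None,.06,.08,.068),('red',.014,.022,.018)):
        for r,ctr,z in faces(p,d,K,E,c,lo,hi):
            P,w,l,b=fin(K,E,r,h); P=cast(K,E,ctr,h)[0] if c!='red' else P
            print(t,c,np.round(ctr,1),'P',P[:2],'yaw %.1f len %.0f wid %.0f zdepth %.4f'%(w,l,b,z)); F[t,c,len(F)]=(K,E,ctr,P)
ks=list(F)
for i in ks:
    for j in ks:
        if i[0]<j[0] and i[1]==j[1] and i[1]!='red' and np.linalg.norm(F[i][3]-F[j][3])<.02:
            print('tri',i[:2],j[0],tri(*F[i][:3],*F[j][:3]))
E
```

```text
w1 blue [339.3 139.4] P [ 0.4492 -0.3357] yaw -2.0 len 53 wid 11 zdepth 0.0329
w1 blue [403.6  93. ] P [ 0.5118 -0.4176] yaw -167.8 len 52 wid 13 zdepth 0.0327
w1 blue [291.1  84.8] P [ 0.5217 -0.2645] yaw -167.2 len 53 wid 9 zdepth 0.0329
w1 None [224.1 101.4] P [ 0.4997 -0.1776] yaw -171.6 len 24 wid 7 zdepth 0.0639
w2 yellow [387.5 122. ] P [ 0.4746 -0.1707] yaw 4.1 len 68 wid 5 zdepth 0.0597
w2 blue [491.2 139.1] P [ 0.4493 -0.3348] yaw -2.0 len 53 wid 14 zdepth 0.0326
w2 blue [450.4  84.6] P [ 0.5219 -0.2629] yaw -166.4 len 53 wid 13 zdepth 0.0325
w2 red [ 57.1 157.7] P [0.4185 0.2844] yaw -96.4 len 188 wid 154 zdepth 0.0183
w3 yellow [412.9 227.1] P [ 0.4761 -0.1755] yaw 4.7 len 72 wid 16 zdepth 0.0636
w3 blue [501.7 234.4] P [ 0.4499 -0.3347] yaw -2.4 len 55 wid 16 zdepth 0.0327
w3 blue [465.9 189.7] P [ 0.5228 -0.2634] yaw -168.0 len 54 wid 13 zdepth 0.0326
w3 blue [172.3   8.2] P [0.7604 0.1543] yaw -90.0 len 44 wid 22 zdepth 0.0276
w3 None [ 58.6 171.5] P [0.5592 0.3131] yaw -163.7 len 23 wid 6 zdepth 0.0674
w3 None [ 29.6 183.9] P [0.542  0.3557] yaw -151.0 len 50 wid 21 zdepth 0.0679
w3 None [293. 104.] P [0.6452 0.0032] yaw -94.6 len 233 wid 44 zdepth 0.0691
w3 red [ 99.8 230.4] P [0.4194 0.2878] yaw -96.5 len 173 wid 154 zdepth 0.0186
tri ('w1', 'blue') w2 [ 0.4491 -0.3362  0.0303]
tri ('w1', 'blue') w3 [ 0.4491 -0.3362  0.0303]
tri ('w1', 'blue') w2 [ 0.522  -0.2649  0.0289]
tri ('w1', 'blue') w3 [ 0.522  -0.2648  0.03  ]
tri ('w2', 'yellow') w3 [ 0.4752 -0.1737  0.0618]
tri ('w2', 'blue') w3 [ 0.4491 -0.3362  0.0303]
tri ('w2', 'blue') w3 [ 0.5222 -0.2646  0.03  ]
```

```bash
python3 - <<'E'
from h import *
p,d,K,E=ld('w1'); print('tip w1',cast(K,E,np.array([343,67])*.64,.0345))
p,d,K,E=ld('w3'); print('tip w3',cast(K,E,np.array([632,241])*.64,.0345))
print('rest w3',cast(K,E,np.array([[591,299],[657,294],[598,385]])*.64,.022))
print('screws',cast(K,E,np.array([[329,252],[551,270]])*.64,.004))
p,d,K,E=ld('w2');print('screws w2',cast(K,E,np.array([[265,88],[510,109]])*.64,.004))
print('rest w2',cast(K,E,np.array([[556,147],[626,138],[562,244]])*.64,.022))
go(.44,-.176,.17,4.5)
E
```

```text
tip w1 [[ 0.572  -0.1702  0.0345]]
tip w3 [[ 0.5765 -0.1627  0.0345]]
rest w3 [[ 0.5173 -0.1374  0.022 ]
 [ 0.5224 -0.2012  0.022 ]
 [ 0.424  -0.156   0.022 ]]
screws [[ 0.5607  0.1198  0.004 ]
 [ 0.5423 -0.1017  0.004 ]]
screws w2 [[ 0.5611  0.1199  0.004 ]
 [ 0.5436 -0.1009  0.004 ]]
rest w2 [[ 0.5102 -0.14    0.022 ]
 [ 0.5178 -0.2012  0.022 ]
 [ 0.4232 -0.1542  0.022 ]]
shift-then-turn [-5.223  8.992  5.222] turn -0.756
turn-then-shift [-5.918  8.551  5.222] turn -0.756
```

```bash
python3 -m handwheel '[[[0,0,0,-0.376],[0,0,0,-0.38],[-0.66,0.95,0,0],[-0.66,0.95,0,0],[-0.66,0.95,0.5,0],[-0.66,0.95,0.7,0],[-0.66,0.95,0.8,0],[-0.66,0.95,0.8,0],[-0.66,0.95,0.8,0],[-0.66,0.95,0.8,0],[-0.64,0.95,0.82,0],[0,0,0,0],[0,0,0,0]]]' 45 ; python3 - <<'E'
from h import *
st(); p,d,K,E=shot('wrist','w4'); st()
for r,ctr,z in faces(p,d,K,E,'yellow',.055,.07):
    P,w,l,b=fin(K,E,r,.063); print(ctr,cast(K,E,ctr,.063),P,w,l,b,z)
E
```

```text
t: 6.75
tcp_pos: [0.4412, -0.1754, 0.1709]
tool_rot: [0.999, 0.039, 0.0, 0.0]
force: [0.1, 1.4, 0.2]
finger_gap: 0.527
gripper_force: 0.0
t 6.75 tcp [ 0.4412 -0.1754  0.1709] yaw 4.51 gap 0.527 gf 0.0 F [0.1352 1.412  0.1696] q6 0.877
t 6.8 tcp [ 0.4416 -0.1752  0.1711] yaw 4.56 gap 0.526 gf 0.0 F [ 0.19   -0.1612 -0.5749] q6 0.877
```

View pics/w4.png

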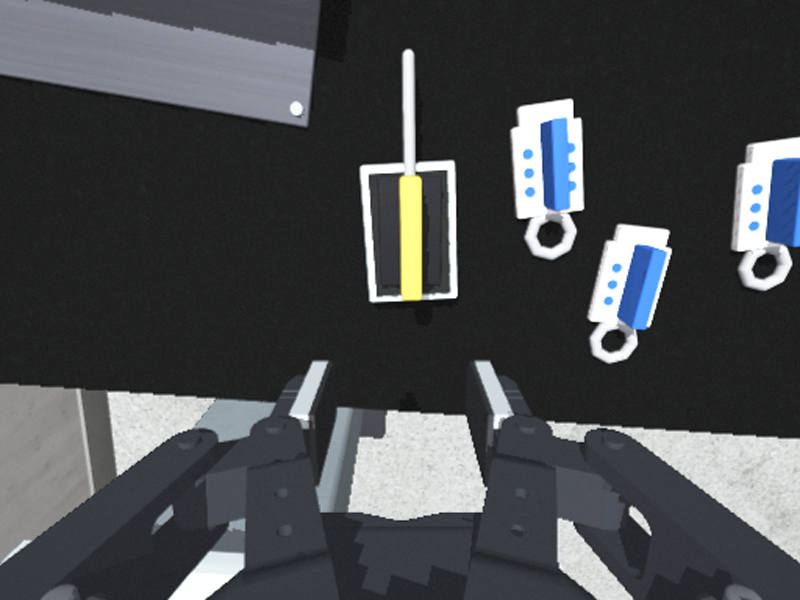

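The fin spans (400,177) to (422,298), with the rod tip at (408,52). It lines up with the image vertical, so the tool yaw matches.

```bash
python3 - <<'E'
from h import *
p,d,K,E=ld('w4')
print(cast(K,E,np.array([[411,177],[411,298],[408,52]])*.64,[.063,.063,.0345]))
P=cast(K,E,np.array([[411,238]])*.64,.063)[0]; print(P)
go(P[0],P[1],.032,4.5)
E
```

```text
[[ 0.5083 -0.1753  0.063 ]
 [ 0.4404 -0.1811  0.063 ]
 [ 0.5746 -0.1686  0.0345]]
[ 0.4754 -0.1782  0.063 ]
shift-then-turn [1.338 0.224 5.565] turn 0.01
turn-then-shift [1.339 0.223 5.565] turn 0.01
```

```bash
python3 -m handwheel '[[[0.67,0.11,0,0],[0.67,0.11,0,0],[0,0,0.9,0],[0,0,0.9,0],[0,0,0.9,0],[0,0,0.9,0],[0,0,0.9,0],[0,0,0.6,0],[0,0,0.46,0],[0,0,0,0],[0,0,0,0]]]' 45; python3 -m handwheel '[[[0,0,0,0],[0,0,0,0],[0,0,0,0],[0,0,0,0],[0,0,0,0],[0,0,0,0]]]' 0 70; python3 -c "
from h import *
st()"
```

```text
t: 8.18
tcp_pos: [0.4753, -0.1786, 0.0318]
tool_rot: [0.999, 0.04, 0.0, 0.0]
force: [-0.6, 0.2, -0.5]
finger_gap: 0.523
gripper_force: 0.0
t: 8.93
tcp_pos: [0.4753, -0.1787, 0.032]
tool_rot: [0.999, 0.04, 0.0, 0.0]
force: [0.5, -0.4, 6.2]
finger_gap: 0.131
gripper_force: 69.0
t 8.93 tcp [ 0.4753 -0.1787  0.032 ] yaw 4.54 gap 0.131 gf 69.0 F [ 0.4568 -0.3811  6.2097] q6 0.912
```

```bash
python3 -m handwheel '[[[0,0,-0.6,0],[0,0,-0.6,0],[0,0,-0.6,0],[0,0,0,0.5],[0,0,0,0.5],[0,0,0,0.53],[0,0,0,0]]]'; python3 -c "
from h import *
st();go(.4676,-.0532,.050,-4.65)"
```

```text
t: 9.8
tcp_pos: [0.4751, -0.1785, 0.0771]
tool_rot: [0.999, -0.04, 0.0, 0.0]
force: [0.3, -0.2, -2.3]
finger_gap: 0.128
gripper_force: 68.1
t 9.8 tcp [ 0.4751 -0.1785  0.0771] yaw -4.6 gap 0.128 gf 68.1 F [ 0.34   -0.1907 -2.3438] q6 1.071
shift-then-turn [-0.702 -4.973  1.084] turn 0.009
turn-then-shift [-0.707 -4.972  1.084] turn 0.009
```

```bash
python3 -m handwheel '[[[-0.12,-0.83,0,0],[-0.12,-0.83,0,0],[-0.12,-0.83,0,0],[-0.12,-0.83,0,0],[-0.12,-0.83,0.5,0],[-0.11,-0.82,0.58,0],[0,0,0,0],[0,0,0,0]]]'; python3 -c "
from h import *
st();shot('wrist','w5',(60,0,512,339));st()"
```

```text
t: 10.8
tcp_pos: [0.4675, -0.0528, 0.0496]
tool_rot: [0.999, -0.04, 0.0, 0.0]
force: [0.3, -0.1, -0.2]
finger_gap: 0.131
gripper_force: 68.2
t 10.8 tcp [ 0.4675 -0.0528  0.0496] yaw -4.56 gap 0.131 gf 68.2 F [ 0.2565 -0.1289 -0.2429] q6 1.3
t 10.85 tcp [ 0.4678 -0.0533  0.0497] yaw -4.61 gap 0.132 gf 68.2 F [-0.5113 -1.2328 -0.7723] q6 1.3
```

View pics/w5.png

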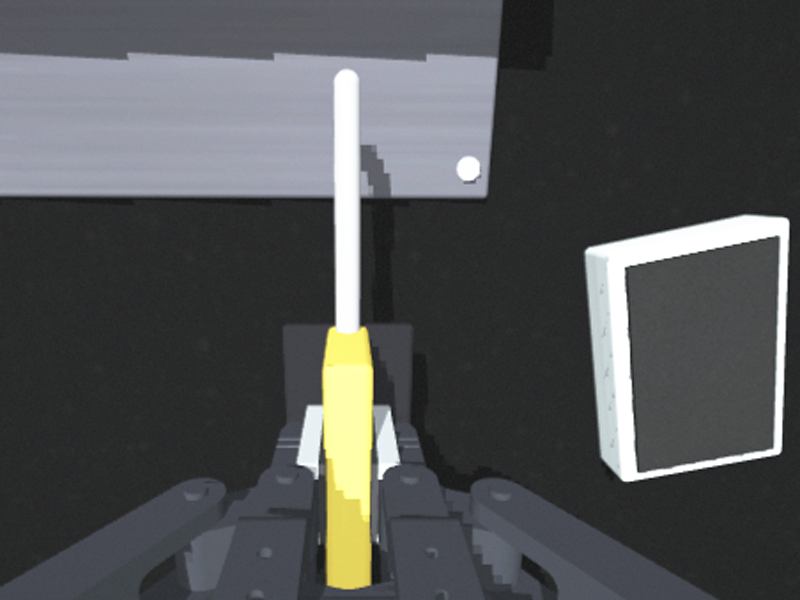

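```bash
python3 - <<'E'
from h import *
p,d,K,E=ld('w5')
f=lambda a:np.array(a)*.565+[60,0]
t=cast(K,E,[f([346,70])],.052)[0]; c=cast(K,E,[f([488,198])],.004)[0]; sc=cast(K,E,[f([468,168])],.005)[0]; e=cast(K,E,[f([100,196])],.004)[0]
a=np.radians(-4.65);ex=np.array([np.cos(a),np.sin(a)]);ey=np.array([-ex[1],ex[0]]);O=np.array([.6228,.0045])
for n,q in (('tip',t),('corner',c),('screw',sc),('edge',e)): print(n,q[:2],'reader',(q[:2]-O)@ex,(q[:2]-O)@ey)
E
```

```text
tip [ 0.5684 -0.06  ] reader -0.04902374919971479 -0.06867263874196022
corner [ 0.5326 -0.108 ] reader -0.08078674939177904 -0.11942003264642322
screw [ 0.5434 -0.1007] reader -0.07063913862380918 -0.11132875410296679
edge [0.5443 0.0304] reader -0.08031132598961539 0.019422388835205417
```

```bash
python3 -m handwheel '[[[0,0.1,0.25,0],[0,0,0.2,0],[0.52,0,0,0],[0.52,0,0,0],[0.52,0,0,0],[0.52,0,0,0],[0.52,0,0,0],[0,0,0,0],[0,0,0,0]]]'; python3 -c "
from h import *
st();shot('wrist','w6',(60,0,512,339));st()"
```

```text
t: 11.98
tcp_pos: [0.5312, -0.0606, 0.0379]
tool_rot: [0.999, -0.04, -0.001, -0.0]
force: [0.0, -0.2, -1.4]
finger_gap: 0.13
gripper_force: 68.3
t 11.97 tcp [ 0.5312 -0.0606  0.0379] yaw -4.63 gap 0.13 gf 68.3 F [ 0.0449 -0.2058 -1.4265] q6 1.329
t 12.03 tcp [ 0.531  -0.0606  0.0379] yaw -4.63 gap 0.127 gf 68.3 F [-0.3428  0.0273 -0.9866] q6 1.329
```

View pics/w6.png

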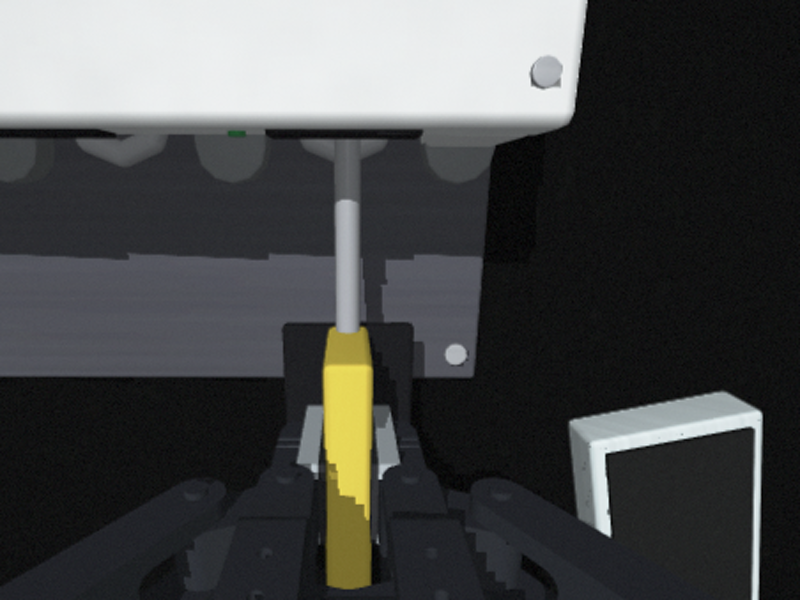

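The rod at (346,170) is centred on the right-lane ring at (343,150). The middle ring shows at (122,150). Lower and pull.

```bash
python3 -m handwheel '[[[0,0,0.2,0],[0,0,0.2,0],[0,0,0,0],[-0.3,0,0,0],[-0.3,0,0,0],[0,0,0,0]]]'; python3 -c "
from h import *
st()"
```

```text
t: 12.78
tcp_pos: [0.5157, -0.0594, 0.0281]
tool_rot: [0.999, -0.041, -0.001, -0.0]
force: [-0.1, 0.2, -0.9]
finger_gap: 0.131
gripper_force: 48.3
t 12.78 tcp [ 0.5157 -0.0594  0.0281] yaw -4.65 gap 0.131 gf 48.3 F [-0.08    0.2129 -0.9225] q6 1.322
```

```bash
python3 -m handwheel '[[[0,0,0,0],[0,0,0,0]]]' 0 70;python3 -m handwheel '[[[-0.3,0,0,0],[-0.3,0,0,0],[0,0,0,0]]]' 0 70; python3 -c "
from h import *
st();shot('wrist','w7',(60,0,512,339));st()"
```

```text
t: 13.02
tcp_pos: [0.5172, -0.0598, 0.0282]
tool_rot: [0.999, -0.04, 0.0, 0.0]
force: [0.6, 0.5, -1.1]
finger_gap: 0.129
gripper_force: 72.3
t: 13.4
tcp_pos: [0.5007, -0.0582, 0.028]
tool_rot: [0.999, -0.041, -0.001, -0.0]
force: [0.9, -0.8, -0.2]
finger_gap: 0.127
gripper_force: 72.6
t 13.4 tcp [ 0.5007 -0.0582  0.028 ] yaw -4.65 gap 0.127 gf 72.6 F [ 0.8995 -0.8213 -0.2273] q6 1.314
t 13.45 tcp [ 0.5012 -0.0583  0.028 ] yaw -4.64 gap 0.126 gf 72.6 F [ 0.3187  0.4194 -1.3778] q6 1.314
```

View pics/w7.png

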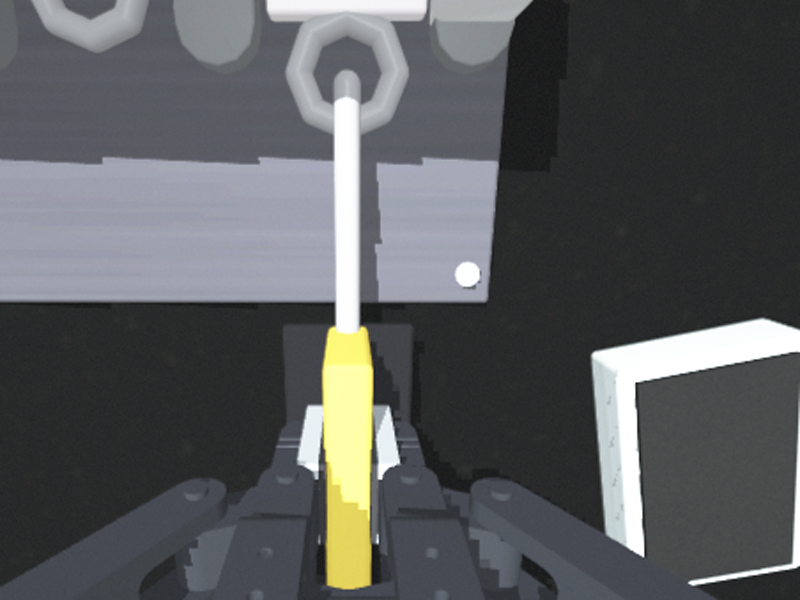

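The tip sits in the ring eye at (346,80) and the carrier follows it out. Continue the pull, then lift out.

```bash
python3 -m handwheel '[[[-0.4,0,0,0],[-0.4,0,0,0],[-0.4,0,0,0],[-0.4,0,0,0],[-0.4,0,0,0],[-0.4,0,0,0],[-0.4,0,0,0],[-0.4,0,0,0],[-0.4,0,0,0],[0,0,0,0],[0.1,0,0,0],[0,0,-0.4,0],[0,0,-0.6,0],[0,0,0,0]]]' 0 70; python3 -c "
from h import *
st();shot('wrist','w8',(60,0,512,339));st()"
```

```text
t: 15.2
tcp_pos: [0.4157, -0.0516, 0.0541]
tool_rot: [0.999, -0.04, 0.001, 0.0]
force: [-0.2, 0.4, 0.1]
finger_gap: 0.123
gripper_force: 72.5
t 15.2 tcp [ 0.4157 -0.0516  0.0541] yaw -4.62 gap 0.123 gf 72.5 F [-0.2083  0.4155  0.0625] q6 1.26
t 15.25 tcp [ 0.4154 -0.0516  0.0537] yaw -4.62 gap 0.13 gf 72.5 F [-0.6072  0.6985 -0.5117] q6 1.26
```

View pics/w8.png

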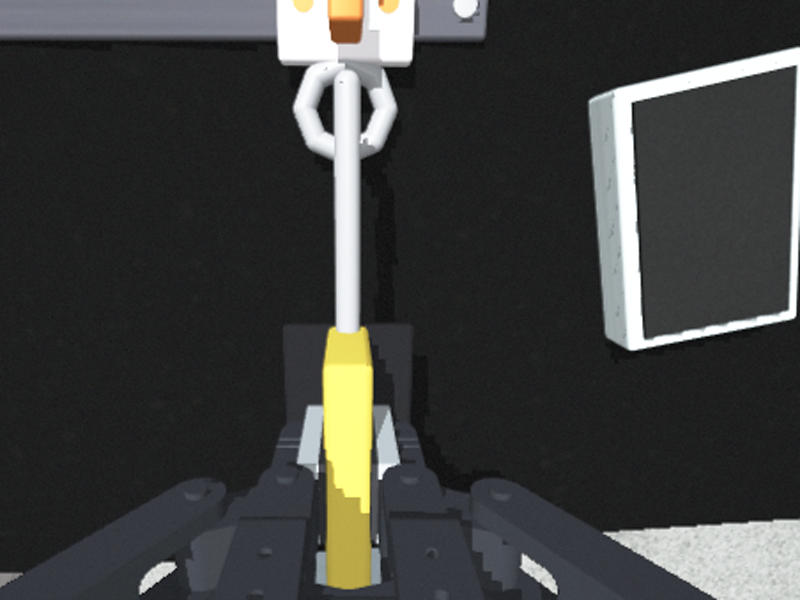

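```bash
python3 -m handwheel '[[[0,0,-0.9,0],[0,0,0,0]]]' 0 70; python3 -c "
from h import *
st();go(.4771,.0141,.038,-4.65)"
```

```text
t: 15.5
tcp_pos: [0.4154, -0.0516, 0.0761]
tool_rot: [0.999, -0.04, 0.001, 0.0]
force: [0.2, 0.5, -1.3]
finger_gap: 0.127
gripper_force: 72.6
t 15.5 tcp [ 0.4154 -0.0516  0.0761] yaw -4.63 gap 0.127 gf 72.6 F [ 0.1634  0.4636 -1.332 ] q6 1.26
shift-then-turn [ 2.247 -2.818  1.524] turn 0.004
turn-then-shift [ 2.246 -2.819  1.524] turn 0.004
```

```bash
python3 -m handwheel '[[[0,-0.7,0,0],[0,-0.7,0,0],[0,-0.7,0,0],[0,-0.72,0,0],[0.75,0,0,0],[0.75,0,0.3,0],[0.75,0,0.6,0],[0,0,0.6,0],[0,0,0,0],[0,0,0,0]]]' 0 70; python3 -c "
from h import *
st();go(.5369,.0092,.0379,-4.65)"
```

```text
t: 16.75
tcp_pos: [0.4751, 0.0146, 0.0378]
tool_rot: [0.999, -0.04, -0.001, -0.0]
force: [-0.1, 0.2, -0.9]
finger_gap: 0.128
gripper_force: 72.6
t 16.75 tcp [0.4751 0.0146 0.0378] yaw -4.64 gap 0.128 gf 72.6 F [-0.124   0.2068 -0.8738] q6 1.447
shift-then-turn [ 2.482  0.014 -0.005] turn 0.001
turn-then-shift [ 2.482  0.014 -0.005] turn 0.001
```

```bash
python3 -m handwheel '[[[0.5,0.02,0,0],[0.5,0,0,0],[0.5,0,0,0],[0.5,0,0,0],[0.48,0,0,0],[0,0,0,0],[0,0,0.2,0],[0,0,0.2,0],[0,0,0,0],[-0.3,0,0,0],[-0.3,0,0,0],[-0.3,0,0,0],[-0.3,0,0,0],[0,0,0,0]]]' 0 70; python3 -c "
from h import *
st();shot('wrist','w9',(60,0,512,339));st()"
```

```text
t: 18.5
tcp_pos: [0.5073, 0.0114, 0.0281]
tool_rot: [0.999, -0.04, -0.001, -0.0]
force: [0.1, -0.1, -1.1]
finger_gap: 0.13
gripper_force: 72.6
t 18.5 tcp [0.5073 0.0114 0.0281] yaw -4.64 gap 0.13 gf 72.6 F [ 0.1007 -0.1002 -1.1011] q6 1.454
t 18.55 tcp [0.5079 0.0113 0.0281] yaw -4.64 gap 0.13 gf 72.6 F [-1.0699 -0.8837 -0.6887] q6 1.454
```

View pics/w9.png

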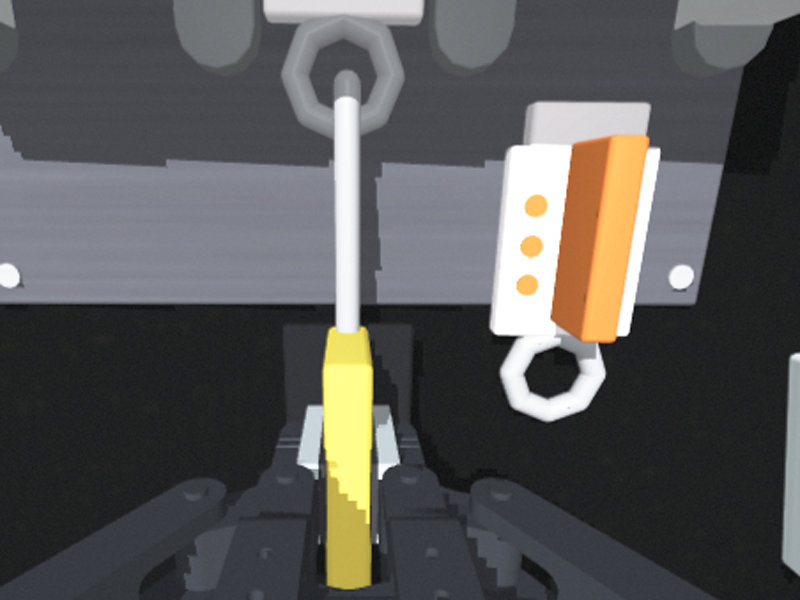

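The middle ring is hooked at (346,78). The first carrier lies clear of the bridge at (580,235). Finish the pull and lift out.

```bash
python3 -m handwheel '[[[-0.4,0,0,0],[-0.4,0,0,0],[-0.4,0,0,0],[-0.4,0,0,0],[-0.4,0,0,0],[-0.4,0,0,0],[-0.4,0,0,0],[-0.4,0,0,0],[-0.4,0,0,0],[-0.1,0,0,0],[0,0,0,0],[0.1,0,0,0],[0,0,-0.4,0],[0,0,-0.7,0],[0,0,-0.9,0],[0,0,0,0],[0,0,0,0]]]' 0 70; python3 - <<'E'
from h import *
st();p,d,K,E=shot('wrist','w10')
for r,ctr,z in faces(p,d,K,E,'orange',.025,.045): print(ctr,cast(K,E,ctr,.036),fin(K,E,r,.036),z)
st();go(.4753,-.1787,.08,4.54)
E
```

```text
t: 20.68
tcp_pos: [0.4186, 0.0185, 0.078]
tool_rot: [0.999, -0.04, 0.0, 0.0]
force: [-0.5, 0.2, -1.2]
finger_gap: 0.134
gripper_force: 72.7
t 20.68 tcp [0.4186 0.0185 0.078 ] yaw -4.64 gap 0.134 gf 72.7 F [-0.5433  0.1919 -1.203 ] q6 1.428
[374.9545  11.2353] [[ 0.5371 -0.0581  0.036 ]] (array([ 0.5364, -0.0584,  0.036 ]), np.float64(-94.63638008474078), np.float64(14.036638983657253), np.float64(12.601164641877725)) 0.03615749692605713
[256.3687  17.9312] [[0.5392 0.0092 0.036 ]] (array([0.5419, 0.0095, 0.036 ]), np.float64(175.74474433426474), np.float64(12.495294878095589), np.float64(8.422462429566673)) 0.035870150759503935
t 20.73 tcp [0.4184 0.0186 0.0777] yaw -4.64 gap 0.125 gf 72.7 F [-0.1555 -0.5736 -1.5195] q6 1.428
shift-then-turn [ 2.906  7.682 -0.091] turn -1.529
turn-then-shift [ 1.643  8.047 -0.091] turn -1.529
```

```bash
python3 -m handwheel '[[[0,0,-0.3,-0.5],[0,0,0,-0.5],[0,0,0,-0.53],[0.18,0.9,0,0],[0.18,0.9,0,0],[0.18,0.9,0,0],[0.18,0.9,0,0],[0.18,0.9,0,0],[0.18,0.9,0,0],[0.18,0.9,0,0],[0.19,0.9,0,0],[0.19,0.85,0,0],[0,0,0,0],[0,0,0,0]]]' 0 70; python3 -c "
from h import *
st();go(.4753,-.1787,.0335,4.54)"
```

```text
t: 22.48
tcp_pos: [0.4747, -0.1782, 0.0854]
tool_rot: [0.999, 0.04, -0.001, -0.001]
force: [0.5, 0.0, -0.4]
finger_gap: 0.129
gripper_force: 72.6
t 22.48 tcp [ 0.4747 -0.1782  0.0854] yaw 4.54 gap 0.129 gf 72.6 F [ 0.5461  0.0211 -0.3948] q6 0.912
shift-then-turn [0.02  0.023 2.075] turn -0.001
turn-then-shift [0.02  0.023 2.075] turn -0.001
```

```bash
python3 -m handwheel '[[[0.02,0.02,0.6,0],[0,0,0.6,0],[0,0,0.5,0],[0,0,0.3,0],[0,0,0.08,0],[0,0,0,0],[0,0,0,0]]]' 0 70; python3 -c "
from h import *
st()"
```

```text
t: 23.35
tcp_pos: [0.4763, -0.1795, 0.0339]
tool_rot: [0.999, 0.04, 0.0, 0.0]
force: [0.1, -0.2, -1.2]
finger_gap: 0.124
gripper_force: 72.6
t 23.35 tcp [ 0.4763 -0.1795  0.0339] yaw 4.54 gap 0.124 gf 72.6 F [ 0.1179 -0.2451 -1.2303] q6 0.911
```

```bash
python3 -m handwheel '[[[-0.02,-0.02,0.05,0],[0,0,0.03,0],[0,0,0,0]]]' 0 70; python3 -m handwheel '[[[0,0,0,0],[0,0,0,0],[0,0,0,0],[0,0,0,0]]]' 45 ; python3 -m handwheel '[[[0,0,-0.5,0],[0,0,-0.9,0],[0,0,-0.9,0],[-0.6,0,-0.9,0],[-0.6,0,-0.9,0],[0,0,-0.9,0],[0,0,0,0],[0,0,0,0]]]' 45; python3 - <<'E'
from h import *
RNG['yellow']=((20,60,90),(36,255,255))
st();p,d,K,E=shot('wrist','w11')
for r,ctr,z in faces(p,d,K,E,'yellow',.05,.07): print('y',ctr,cast(K,E,ctr,.063),fin(K,E,r,.063),z)
for r,ctr,z in faces(p,d,K,E,'orange',.025,.045): print('o',ctr,cast(K,E,ctr,.036),fin(K,E,r,.036),z)
for r,ctr,z in faces(p,d,K,E,'blue',.027,.04): print('b',ctr,cast(K,E,ctr,.032),fin(K,E,r,.032)[1:],z)
E
```

```text
t: 23.72
tcp_pos: [0.4755, -0.1788, 0.032]
tool_rot: [0.999, 0.04, 0.0, 0.0]
force: [-1.7, 0.7, 2.3]
finger_gap: 0.131
gripper_force: 73.4
t: 24.22
tcp_pos: [0.4755, -0.1788, 0.0315]
tool_rot: [0.999, 0.04, -0.0, -0.0]
force: [-0.6, 0.3, -0.5]
finger_gap: 0.527
gripper_force: 0.0
t: 25.22
tcp_pos: [0.4455, -0.181, 0.1565]
tool_rot: [0.999, 0.04, -0.0, -0.0]
force: [-0.5, 0.4, -0.0]
finger_gap: 0.522
gripper_force: 0.0
t 25.23 tcp [ 0.4455 -0.181   0.1565] yaw 4.55 gap 0.522 gf 0.0 F [-0.4983  0.3554 -0.0151] q6 0.872
y [256.5225 158.9663] [[ 0.4758 -0.1784  0.063 ]] (array([ 0.4744, -0.1789,  0.063 ]), np.float64(-175.01113224297367), np.float64(68.96186235529709), np.float64(11.178938956005116)) 0.06398457354784708
o [127.8677  41.6989] [[ 0.5603 -0.0647  0.036 ]] (array([ 0.5597, -0.0648,  0.036 ]), np.float64(-6.090033849490818), np.float64(53.77580695975555), np.float64(14.268063667549555)) 0.03654637585080611
o [43.5262 30.7834] [[0.563  0.0039 0.036 ]] (array([0.5615, 0.0037, 0.036 ]), np.float64(176.75775087444572), np.float64(48.3147465056793), np.float64(17.970788329692194)) 0.0361928917180305
b [414.6548 192.4969] [[ 0.4496 -0.3348  0.032 ]] (np.float64(-1.7420291464157245), np.float64(54.19185594317339), np.float64(12.47412770666044)) 0.032616466846616565
b [509.9821 154.9464] [[ 0.4929 -0.415   0.032 ]] (np.float64(-161.2405973127974), np.float64(19.34969017611443), np.float64(3.6993812271079065)) 0.02842452389997996
b [356.0476 109.3687] [[ 0.522  -0.2641  0.032 ]] (np.float64(-167.1643714993617), np.float64(53.07752737326424), np.float64(11.39485973179092)) 0.03286610052876637
```

```bash
python3 -c "
from h import *
go(.50,-.03,.16,-4.65)"
```

```text
shift-then-turn [ 2.661 -5.844 -0.159] turn 1.533
turn-then-shift [ 1.693 -6.194 -0.159] turn 1.533
```

```bash
python3 -m handwheel '[[[0,0,-0.15,0.5],[0,0,0,0.5],[0,0,0,0.53],[0.24,-0.88,0,0],[0.24,-0.88,0,0],[0.24,-0.88,0,0],[0.24,-0.88,0,0],[0.24,-0.88,0,0],[0.24,-0.88,0,0],[0.24,-0.88,0,0],[0,0,0,0],[0,0,0,0]]]' 45; python3 - <<'E'
from h import *
st();p,d,K,E=shot('wrist','w12')
for r,ctr,z in faces(p,d,K,E,'orange',.025,.045):
    P=cast(K,E,ctr,.036)[0];f=fin(K,E,r,.036);print('o',ctr,P,f,z)
    go(P[0],P[1],.030)
# tray walls top from this and w3
for t in ('w2','w3'):
    p,d,K,E=ld(t);W=wpts(d,K,E);m=(mask(p,'red')>0)
    k=max(cv2.findContours(m.astype(np.uint8),0,1)[0],key=cv2.contourArea);q=cv2.approxPolyDP(k,4,True)[:,0];print(t,q.tolist(),cast(K,E,q,.018)[:,:2])
E
```

```text
t: 26.78
tcp_pos: [0.4994, -0.0313, 0.1596]
tool_rot: [0.999, -0.04, -0.001, -0.0]
force: [-0.8, -0.1, 0.3]
finger_gap: 0.527
gripper_force: 0.0
t 26.77 tcp [ 0.4994 -0.0313  0.1596] yaw -4.61 gap 0.527 gf 0.0 F [-0.7972 -0.122   0.2541] q6 1.366
o [285.1558 115.6869] [ 0.5612 -0.0618  0.036 ] (array([ 0.5603, -0.0615,  0.036 ]), np.float64(-5.998552107148093), np.float64(52.46814393779999), np.float64(10.15214990061906)) 0.03694990570564155
shift-then-turn [2.56  1.003 5.191] turn -0.0
turn-then-shift [2.56  1.003 5.191] turn -0.0
o [208.2607 115.6672] [0.5668 0.007  0.036 ] (array([0.5657, 0.0067, 0.036 ]), np.float64(176.10814749227455), np.float64(52.5289605397925), np.float64(10.156189825442667)) 0.03697161405979657
shift-then-turn [ 2.558 -1.758  5.191] turn -0.0
turn-then-shift [ 2.558 -1.758  5.191] turn -0.0
w2 [[2, 101], [15, 200], [125, 212], [130, 208], [128, 115]] [[0.5013 0.3578]
 [0.354  0.3747]
 [0.3339 0.2059]
 [0.3406 0.1972]
 [0.4821 0.1823]]
w3 [[59, 200], [66, 283], [98, 286], [113, 281], [154, 239], [168, 239], [171, 209]] [[0.5024 0.3566]
 [0.353  0.3743]
 [0.3471 0.3205]
 [0.3569 0.2934]
 [0.4355 0.2154]
 [0.4355 0.1927]
 [0.4874 0.1833]]
```

```bash
python3 -m handwheel '[[[0.86,0.33,0,0],[0.85,0.33,0,0],[0.85,0.34,0,0],[0,0,0.95,0],[0,0,0.95,0],[0,0,0.95,0],[0,0,0.95,0],[0,0,0.95,0],[0,0,0.6,0],[0,0,0.38,0],[0,0,0,0],[0,0,0,0]]]' 45; python3 -m handwheel '[[[0,0,0,0],[0,0,0,0],[0,0,0,0],[0,0,0,0],[0,0,0,0],[0,0,0,0]]]' 0 50; python3 -m handwheel '[[[0,0,-0.3,0],[0,0,-0.8,0],[0,0,-0.9,0],[0,0,-0.9,0],[0,0,0,0]]]'; python3 -c "
from h import *
st();go(.4373,.3223,.107,-6.3)"
```

```text
t: 28.32
tcp_pos: [0.5622, -0.0614, 0.0177]
tool_rot: [0.999, -0.04, 0.001, 0.0]
force: [-0.5, 0.3, -1.2]
finger_gap: 0.527
gripper_force: 0.0
t: 29.08
tcp_pos: [0.5622, -0.0613, 0.0178]
tool_rot: [0.999, -0.04, 0.001, 0.0]
force: [-0.4, -0.2, 4.8]
finger_gap: 0.103
gripper_force: 51.0
t: 29.7
tcp_pos: [0.5628, -0.0615, 0.091]
tool_rot: [0.999, -0.04, 0.002, 0.0]
force: [-0.1, 0.3, -1.7]
finger_gap: 0.099
gripper_force: 50.2
t 29.7 tcp [ 0.5628 -0.0615  0.091 ] yaw -4.63 gap 0.099 gf 50.2 F [-0.1242  0.2951 -1.7239] q6 1.345
shift-then-turn [ -6.242 -14.896  -0.638] turn 0.278
turn-then-shift [ -6.673 -14.708  -0.638] turn 0.278
```

```bash
python3 -m handwheel '[[[-0.5,-0.9,-0.64,0.14],[-0.5,-0.9,0,0.14],[-0.6,-0.9,0,0],[-0.6,-0.9,0,0],[-0.6,-0.9,0,0],[-0.6,-0.9,0,0],[-0.6,-0.9,0,0],[-0.6,-0.9,0,0],[-0.6,-0.9,0,0],[-0.6,-0.9,0,0],[-0.6,-0.9,0,0],[-0.25,-0.9,0,0],[0,-0.9,0,0],[0,-0.9,0,0],[0,-0.9,0,0],[0,-0.9,0,0],[0,-0.4,0,0],[0,0,0,0],[0,0,0,0]]]'; python3 -c "
from h import *
st();go(.4373,.3223,.0195,-6.3)"
```

```text
t: 32.08
tcp_pos: [0.4356, 0.3235, 0.1052]
tool_rot: [0.998, -0.055, -0.001, 0.0]
force: [0.1, -0.1, -0.6]
finger_gap: 0.104
gripper_force: 50.1
t 32.08 tcp [0.4356 0.3235 0.1052] yaw -6.34 gap 0.104 gf 50.1 F [ 0.0703 -0.1455 -0.5501] q6 2.115
shift-then-turn [0.074 0.042 3.426] turn -0.006
turn-then-shift [0.074 0.042 3.426] turn -0.006
```

```bash
python3 -m handwheel '[[[0.07,0.04,0.8,0],[0,0,0.8,0],[0,0,0.8,0],[0,0,0.6,0],[0,0,0.4,0],[0,0,0.05,0],[0,0,0,0],[0,0,0,0]]]'; python3 -m handwheel '[[[0,0,0,0],[0,0,0,0],[0,0,0,0]]]' 28 ; python3 -m handwheel '[[[0,0,-0.5,0],[0,0,-0.9,0],[0,0,-0.9,0],[0,0,-0.9,0],[0,0,-0.5,0],[0,0,0,0]]]'; python3 - <<'E'
from h import *
st();p,d,K,E=shot('wrist','w13')
for r,ctr,z in faces(p,d,K,E,'orange',.025,.045): print('o',ctr,cast(K,E,ctr,.036)[0],fin(K,E,r,.036)[1:],z)
go(.5658,.0068,.12,-4.65)
E
```

```text
t: 33.08
tcp_pos: [0.4382, 0.3234, 0.0199]
tool_rot: [0.998, -0.055, 0.001, -0.0]
force: [0.2, -0.4, 0.1]
finger_gap: 0.105
gripper_force: 50.1
t: 33.45
tcp_pos: [0.4378, 0.3233, 0.0195]
tool_rot: [0.998, -0.055, 0.0, -0.0]
force: [0.6, -0.9, -0.4]
finger_gap: 0.326
gripper_force: 0.0
t: 34.2
tcp_pos: [0.4383, 0.3235, 0.113]
tool_rot: [0.998, -0.055, 0.001, -0.001]
force: [-0.0, -0.5, 0.8]
finger_gap: 0.326
gripper_force: 0.0
t 34.2 tcp [0.4383 0.3235 0.113 ] yaw -6.31 gap 0.326 gf 0.0 F [-0.0291 -0.4555  0.7658] q6 2.112
o [257.6058 204.116 ] [0.4349 0.3234 0.036 ] (np.float64(174.00908572063915), np.float64(55.31272005026013), np.float64(7.808412486003002)) 0.03693115036869393
shift-then-turn [ 6.482 12.016 -0.315] turn -0.277
turn-then-shift [ 6.131 12.199 -0.315] turn -0.277
```

```bash
python3 -m handwheel '[[[0.2,0.94,-0.3,-0.14],[0.2,0.94,0,-0.14],[0.3,0.94,0,0],[0.5,0.94,0,0],[0.55,0.94,0,0],[0.55,0.94,0,0],[0.55,0.94,0,0],[0.55,0.94,0,0],[0.55,0.94,0,0],[0.55,0.94,0,0],[0.55,0.94,0,0],[0.55,0.94,0,0],[0.52,0.93,0,0],[0,0,0,0],[0,0,0,0]]]' 45; python3 - <<'E'
from h import *
st();go(.5665,.0069,.0178,-4.65)
E
```

```text
t: 36.12
tcp_pos: [0.5633, 0.0071, 0.1184]
tool_rot: [0.999, -0.041, -0.001, -0.0]
force: [-0.2, 0.3, 0.1]
finger_gap: 0.527
gripper_force: 0.0
t 36.12 tcp [0.5633 0.0071 0.1184] yaw -4.65 gap 0.527 gf 0.0 F [-0.1642  0.2515  0.0664] q6 1.466
shift-then-turn [ 0.128 -0.004  4.025] turn -0.0
turn-then-shift [ 0.128 -0.004  4.025] turn -0.0
```

```bash
python3 -m handwheel '[[[0.12,0,0.9,0],[0,0,0.9,0],[0,0,0.9,0],[0,0,0.8,0],[0,0,0.5,0],[0,0,0,0],[0,0,0,0]]]' 45; python3 -m handwheel '[[[0,0,0,0],[0,0,0,0],[0,0,0,0],[0,0,0,0],[0,0,0,0],[0,0,0,0]]]' 0 50; python3 -m handwheel '[[[0,0,-0.3,0],[0,0,-0.8,0],[0,0,-0.9,0],[0,0,-0.9,0],[0,0,-0.6,0],[0,0,0,0]]]'; python3 -c "
from h import *
st();go(.4286,.2428,.106,-6.3)"
```

```text
t: 37.0
tcp_pos: [0.5678, 0.0064, 0.0198]
tool_rot: [0.999, -0.04, 0.0, 0.0]
force: [-0.2, 1.1, 0.2]
finger_gap: 0.527
gripper_force: 0.0
t: 37.75
tcp_pos: [0.5681, 0.006, 0.0201]
tool_rot: [0.999, -0.041, 0.001, 0.0]
force: [0.0, 0.7, 6.5]
finger_gap: 0.106
gripper_force: 51.2
t: 38.5
tcp_pos: [0.5681, 0.0061, 0.1078]
tool_rot: [0.999, -0.04, 0.001, 0.0]
force: [-0.1, -0.2, -0.6]
finger_gap: 0.1
gripper_force: 50.5
t 38.5 tcp [0.5681 0.0061 0.1078] yaw -4.64 gap 0.1 gf 50.5 F [-0.0865 -0.1629 -0.6497] q6 1.466
shift-then-turn [-6.328 -8.986  0.071] turn 0.277
turn-then-shift [-6.586 -8.798  0.071] turn 0.277
```

```bash
python3 -m handwheel '[[[-0.66,-0.88,0,0.14],[-0.66,-0.88,0,0.14],[-0.66,-0.88,0,0],[-0.66,-0.88,0,0],[-0.66,-0.88,0,0],[-0.66,-0.88,0,0],[-0.66,-0.88,0,0],[-0.66,-0.88,0,0],[-0.66,-0.88,0,0],[-0.65,-0.88,0,0],[0,0,0,0],[0,0,0,0]]]'; python3 -c "
from h import *
st();go(.4286,.2428,.0212,-6.3)"
```

```text
t: 40.0
tcp_pos: [0.427, 0.2421, 0.1063]
tool_rot: [0.998, -0.055, -0.0, 0.0]
force: [0.6, 0.8, -0.2]
finger_gap: 0.104
gripper_force: 50.4
t 40.0 tcp [0.427  0.2421 0.1063] yaw -6.3 gap 0.104 gf 50.4 F [ 0.5545  0.7591 -0.2114] q6 1.969
shift-then-turn [ 0.059 -0.036  3.405] turn 0.0
turn-then-shift [ 0.059 -0.036  3.405] turn 0.0
```

```bash
python3 -m handwheel '[[[0.06,-0.04,0.8,0],[0,0,0.8,0],[0,0,0.8,0],[0,0,0.6,0],[0,0,0.4,0],[0,0,0.02,0],[0,0,0,0],[0,0,0,0]]]'; python3 -m handwheel '[[[0,0,0,0],[0,0,0,0],[0,0,0,0]]]' 28 ; python3 -m handwheel '[[[0,0,-0.5,0],[0,0,-0.9,0],[0,0,-0.9,0],[0,0,-0.9,0],[0,0,-0.9,0],[0,0,-0.9,0],[0,0,0,0]]]'; python3 - <<'E'
from h import *
st();p,d,K,E=shot('wrist','w14')
for r,ctr,z in faces(p,d,K,E,'orange',.025,.045): print('o',ctr,cast(K,E,ctr,.036)[0],fin(K,E,r,.036)[1:],z)
p,d,K,E=shot('top','t2')
for r,ctr,z in faces(p,d,K,E,'blue',.01,.05,5): print('b',ctr,cast(K,E,ctr,.03)[0],z)
go(.44,-.27,.20,-4)
E
```

```text
t: 41.0
tcp_pos: [0.4288, 0.2433, 0.0218]
tool_rot: [0.998, -0.055, 0.0, -0.0]
force: [-0.3, 0.2, -1.6]
finger_gap: 0.102
gripper_force: 50.5
t: 41.38
tcp_pos: [0.4286, 0.2432, 0.0215]
tool_rot: [0.998, -0.055, 0.0, -0.0]
force: [0.8, -0.6, -0.1]
finger_gap: 0.329
gripper_force: 0.0
t: 42.25
tcp_pos: [0.4297, 0.2436, 0.1483]
tool_rot: [0.998, -0.055, 0.002, -0.001]
force: [0.6, -0.3, -0.5]
finger_gap: 0.33
gripper_force: 0.0
t 42.25 tcp [0.4297 0.2436 0.1483] yaw -6.31 gap 0.33 gf 0.0 F [ 0.5972 -0.3192 -0.5459] q6 1.97
o [258.3604 207.955 ] [0.4105 0.2445 0.036 ] (np.float64(173.95390247319023), np.float64(39.306535028888554), np.float64(7.329187136195376)) 0.03713423340745514
o [175.    191.232] [0.4353 0.3196 0.036 ] (np.float64(172.48302674786956), np.float64(54.25529081461471), np.float64(11.508519693917895)) 0.03556751917849907
b [323.3125 212.75  ] [ 0.505  -0.4183  0.03  ] 0.03141094316683812
b [203.5125 157.0625] [0.7652 0.1544 0.03  ] 0.024143754082273206
b [384.3333 143.4762] [ 0.8473 -0.7196  0.03  ] 0.01955095247601668
b [376.8846 131.6538] [ 0.9065 -0.6857  0.03  ] 0.01716051180647815
b [391.383  127.7234] [ 0.9277 -0.7574  0.03  ] 0.014926687019413576
shift-then-turn [ 2.726 20.349 -2.143] turn -0.387
turn-then-shift [ 1.9   20.442 -2.143] turn -0.387
```

```bash
python3 -m handwheel '[[[0.1,1,-0.4,0],[0.1,1,-0.4,0],[0.1,1,-0.4,0],[0.1,1,-0.4,0],[0.1,1,-0.4,0],[0.1,1,0,0],[0.1,1,0,0],[0.1,1,0,0],[0.1,1,0,0],[0.1,1,0,0],[0.1,1,0,0],[0.1,1,0,0],[0.1,1,0,0],[0.1,1,0,0],[0.1,1,0,0],[0.1,1,0,-0.1],[0.1,1,0,-0.1],[0.1,1,0,-0.2],[0.1,1,0,0],[0.1,1,0,0]]]' 45; python3 -m handwheel '[[[0,0.9,0,0],[0,0,0,0],[0,0,0,0]]]';python3 - <<'E'
from h import *
st();p,d,K,E=shot('wrist','w15')
for r,ctr,z in faces(p,d,K,E,'blue',.027,.04):
    P=cast(K,E,ctr,.032)[0];f=fin(K,E,r,.032);print('b',ctr,P,f,z)
    go(P[0],P[1],.013,((f[1]+90)%180)-90)
E
```

```text
t: 44.85
tcp_pos: [0.4255, -0.2597, 0.1952]
tool_rot: [0.999, -0.034, -0.001, -0.001]
force: [1.0, 0.3, 0.2]
finger_gap: 0.527
gripper_force: 0.0
t: 45.22
tcp_pos: [0.4241, -0.2809, 0.196]
tool_rot: [0.999, -0.034, -0.0, -0.001]
force: [0.4, -0.2, -0.0]
finger_gap: 0.532
gripper_force: 0.0
t 45.23 tcp [ 0.4241 -0.2809  0.196 ] yaw -3.93 gap 0.532 gf 0.0 F [ 0.4146 -0.2063 -0.0011] q6 0.834
b [310.8957 123.0106] [ 0.4755 -0.3406  0.032 ] (array([ 0.4744, -0.3402,  0.032 ]), np.float64(179.41834713367405), np.float64(51.901455686406955), np.float64(9.141830126780953)) 0.03292878514263481
shift-then-turn [2.211 2.255 7.325] turn -0.553
turn-then-shift [2.076 2.379 7.325] turn -0.553
b [387.775   80.3708] [ 0.5118 -0.4178  0.032 ] (array([ 0.5111, -0.4182,  0.032 ]), np.float64(-167.45961612932342), np.float64(53.12408477195165), np.float64(11.866525361104744)) 0.03276567479789749
shift-then-turn [3.87  5.237 7.325] turn -2.74
turn-then-shift [2.23  6.118 7.325] turn -2.74
b [234.6547  80.3868] [ 0.5223 -0.2652  0.032 ] (array([ 0.5215, -0.2655,  0.032 ]), np.float64(-166.84942169406378), np.float64(52.937632285720895), np.float64(9.33867450611711)) 0.0329925968163913
shift-then-turn [ 3.873 -0.882  7.325] turn -2.841
turn-then-shift [3.962 0.292 7.325] turn -2.841
```

View pics/w15.png

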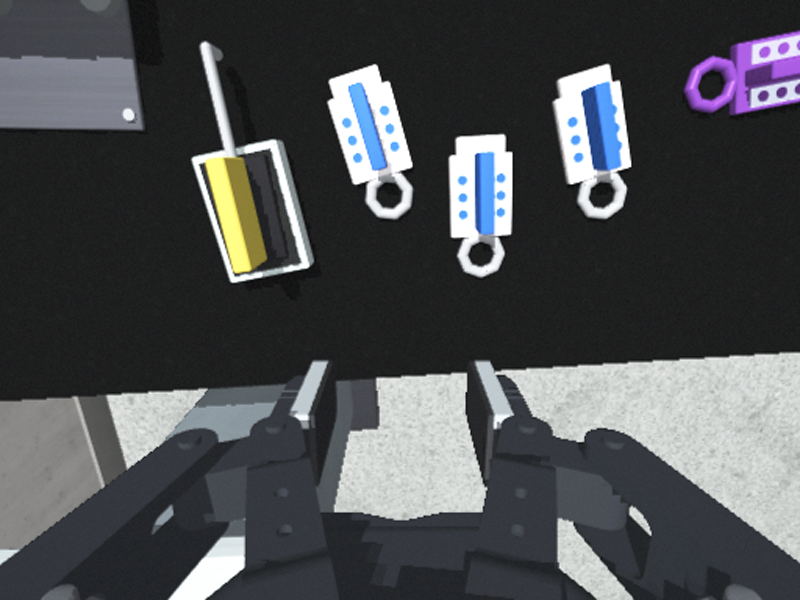

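The knock has happened: the middle blue carrier, now at (485,193), moved about 26 mm. Fresh carriers are at (367,125), (485,193) and (603,128); purple at (765,80) is not meant. I'll start with the one at (367,125).

```bash
python3 - <<'E'
from h import *
go(.5081,-.2684,.0145,13.1)
E
python3 -m handwheel '[[[0,0,0,-0.95],[0,0,0,-0.95],[0,0,0,-0.94],[0.85,0.07,0.9,0],[0.85,0.07,0.9,0],[0.85,0.07,0.9,0],[0.85,0.07,0.9,0],[0,0,0,0],[0,0,0,0]]]' 45; python3 - <<'E'
from h import *
st();go(.5081,-.2684,.0145,13.1)
E
```

```text
shift-then-turn [ 3.316 -0.717  7.265] turn -2.833
turn-then-shift [3.381 0.284 7.265] turn -2.833
t: 46.4
tcp_pos: [0.5085, -0.2685, 0.1067]
tool_rot: [0.993, 0.115, -0.0, -0.0]
force: [-0.7, 1.0, -1.0]
finger_gap: 0.528
gripper_force: 0.0
t 46.4 tcp [ 0.5085 -0.2685  0.1067] yaw 13.18 gap 0.528 gf 0.0 F [-0.716   1.0295 -1.044 ] q6 0.661
shift-then-turn [-0.016 -0.008  3.688] turn 0.013
turn-then-shift [-0.016 -0.008  3.688] turn 0.013
```

```bash
python3 -m handwheel '[[[0,0,0.9,0],[0,0,0.9,0],[0,0,0.9,0],[0,0,0.6,0],[0,0,0.38,0],[0,0,0,0],[0,0,0,0]]]' 45; python3 -m handwheel '[[[0,0,0,0],[0,0,0,0],[0,0,0,0],[0,0,0,0],[0,0,0,0],[0,0,0,0]]]' 0 50; python3 -m handwheel '[[[0,0,-0.3,0],[0,0,-0.8,0],[0,0,-0.9,0],[0,0,-0.9,0],[0,0,-0.9,0],[0,0,0,0.98],[0,0,0,0.98],[0,0,0,0.98],[0,0,0,0]]]'; python3 -c "
from h import *
st();go(.5345,-.0599,.11,-4.65)"
```

```text
t: 47.28
tcp_pos: [0.5093, -0.2695, 0.0149]
tool_rot: [0.993, 0.114, 0.0, 0.0]
force: [-0.7, -0.8, -0.1]
finger_gap: 0.528
gripper_force: 0.0
t: 48.02
tcp_pos: [0.5093, -0.2695, 0.015]
tool_rot: [0.993, 0.114, 0.0, 0.0]
force: [0.2, 0.3, 5.0]
finger_gap: 0.1
gripper_force: 51.2
t: 49.15
tcp_pos: [0.5086, -0.2689, 0.1092]
tool_rot: [0.999, -0.039, -0.0, -0.0]
force: [-0.1, -0.7, -0.9]
finger_gap: 0.103
gripper_force: 50.4
t 49.15 tcp [ 0.5086 -0.2689  0.1092] yaw -4.45 gap 0.103 gf 50.4 F [-0.071  -0.733  -0.8671] q6 0.968
shift-then-turn [ 0.384 -8.417 -0.033] turn 0.034
turn-then-shift [ 0.354 -8.418 -0.033] turn 0.034
```

```bash
python3 -m handwheel '[[[0,-0.84,0,0.03],[0,-0.84,0,0],[0,-0.84,0,0],[0,-0.84,0,0],[0,-0.84,0,0],[0,-0.84,0,0],[0,-0.84,0,0],[0,-0.84,0,0],[0.17,-0.84,0,0],[0.18,-0.84,0,0],[0,0,0,0],[0,0,0,0]]]'; python3 -c "
from h import *
st();go(.5345,-.0599,.0205,-4.65)"
```

```text
t: 50.65
tcp_pos: [0.5347, -0.0606, 0.1093]
tool_rot: [0.999, -0.041, -0.0, 0.0]
force: [0.0, 0.1, 0.0]
finger_gap: 0.103
gripper_force: 50.4
t 50.65 tcp [ 0.5347 -0.0606  0.1093] yaw -4.67 gap 0.103 gf 50.4 F [0.0122 0.0587 0.0119] q6 1.332
shift-then-turn [-0.012 -0.028  3.552] turn -0.004
turn-then-shift [-0.012 -0.028  3.552] turn -0.004
```

```bash
python3 -m handwheel '[[[0,-0.02,0.9,0],[0,0,0.9,0],[0,0,0.9,0],[0,0,0.6,0],[0,0,0.25,0],[0,0,0,0],[0.4,0,0,0],[0.4,0,0,0],[0.4,0,0,0],[0,0,0,0]]]'; python3 -m handwheel '[[[0.35,0,0,0],[0.35,0,0,0],[0.35,0,0,0],[0.35,0,0,0],[0,0,0,0],[0,0,0,0]]]'; python3 -c "
from h import *
st();"
```

```text
t: 51.9
tcp_pos: [0.5664, -0.0629, 0.0209]
tool_rot: [0.999, -0.041, 0.001, 0.0]
force: [-0.5, 0.5, -0.6]
finger_gap: 0.104
gripper_force: 50.4
t: 52.65
tcp_pos: [0.5992, -0.0653, 0.0204]
tool_rot: [0.999, -0.041, -0.0, -0.0]
force: [0.9, 0.2, -0.6]
finger_gap: 0.1
gripper_force: 50.4
t 52.65 tcp [ 0.5992 -0.0653  0.0204] yaw -4.69 gap 0.1 gf 50.4 F [ 0.9118  0.233  -0.586 ] q6 1.359
```

```bash
python3 -m handwheel '[[[0,0,0.04,0],[0,0,0,0]]]'; python3 -m handwheel '[[[0,0,0,0],[0,0,0,0],[0,0,0,0],[0,0,-0.5,0],[0,0,-0.9,0],[0,0,-0.3,0],[-0.7,0,0,0],[-0.7,0,0,0],[-0.7,0,0,0],[-0.7,0,0,0],[-0.2,0,0,0],[0,0,0,0]]]' 28; python3 - <<'E'
from h import *
st();p,d,K,E=shot('wrist','w16')
O=np.array([.6219,.0032]);a=np.radians(-4.65);ex=np.array([np.cos(a),np.sin(a)]);ey=np.array([-ex[1],ex[0]])
for r,ctr,z in faces(p,d,K,E,'blue',.027,.045):
    P=cast(K,E,ctr,.036)[0];f=fin(K,E,r,.036);print('b',ctr,P,f[1:],z,'reader',(P[:2]-O)@ex,(P[:2]-O)@ey)
E
```

```text
t: 52.9
tcp_pos: [0.5992, -0.0654, 0.0194]
tool_rot: [0.999, -0.041, -0.0, -0.0]
force: [-0.6, -0.3, -0.1]
finger_gap: 0.099
gripper_force: 50.4
t: 54.4
tcp_pos: [0.5252, -0.0594, 0.0622]
tool_rot: [0.999, -0.041, 0.0, 0.0]
force: [-0.1, -0.3, -0.0]
finger_gap: 0.33
gripper_force: 0.0
t 54.4 tcp [ 0.5252 -0.0594  0.0622] yaw -4.71 gap 0.33 gf 0.0 F [-0.1346 -0.2799 -0.0464] q6 1.329
b [256.0223  98.6852] [ 0.6018 -0.0651  0.036 ] (np.float64(-5.179387678666462), np.float64(31.0726735602701), np.float64(8.752663855897)) 0.03698897249067297 reader -0.014476797642895145 -0.06971463930960109
```

```bash
python3 -m handwheel '[[[0,0,0.3,0],[0,0,0.6,0],[0,0,0.6,0],[0,0,0.4,0],[0,0,0.25,0],[0,0,0,0],[0.4,0,0,0],[0.4,0,0,0],[0.4,0,0,0],[0.4,0,0,0],[0.4,0,0,0],[0,0,0,0]]]' 0 30; python3 -m handwheel '[[[0.2,0,0,0],[0.2,0,0,0],[0.2,0,0,0],[0.15,0,0,0],[0,0,0,0]]]'; python3 -c "
from h import *
st();"
```

```text
t: 55.95
tcp_pos: [0.5763, -0.0637, 0.0085]
tool_rot: [0.999, -0.041, 0.001, 0.0]
force: [-1.1, 0.2, 0.4]
finger_gap: -0.004
gripper_force: 0.0
t: 56.58
tcp_pos: [0.5941, -0.0651, 0.0083]
tool_rot: [0.999, -0.041, 0.001, 0.0]
force: [-0.5, 0.3, 1.2]
finger_gap: -0.001
gripper_force: 0.0
t 56.58 tcp [ 0.5941 -0.0651  0.0083] yaw -4.7 gap -0.001 gf 0.0 F [-0.5201  0.2964  1.2228] q6 1.357
```

```bash
for i in 1; do python3 -m handwheel '[[[0.1,0,0,0],[0.1,0,0,0],[0,0,0,0]]]'; done; python3 -m handwheel '[[[0.06,0,0,0],[0,0,0,0]]]'; python3 -c "
from h import *
st();shot('wrist','w17')"
```

```text
t: 56.95
tcp_pos: [0.5988, -0.0654, 0.0084]
tool_rot: [0.999, -0.041, 0.0, 0.0]
force: [0.1, 0.1, -0.1]
finger_gap: -0.002
gripper_force: 0.0
t: 57.2
tcp_pos: [0.6, -0.0655, 0.0083]
tool_rot: [0.999, -0.041, 0.0, 0.0]
force: [0.0, -0.2, 0.8]
finger_gap: -0.001
gripper_force: 0.1
t 57.2 tcp [ 0.6    -0.0655  0.0083] yaw -4.7 gap -0.001 gf 0.1 F [ 0.0411 -0.2231  0.7959] q6 1.359
```

View pics/w17.png

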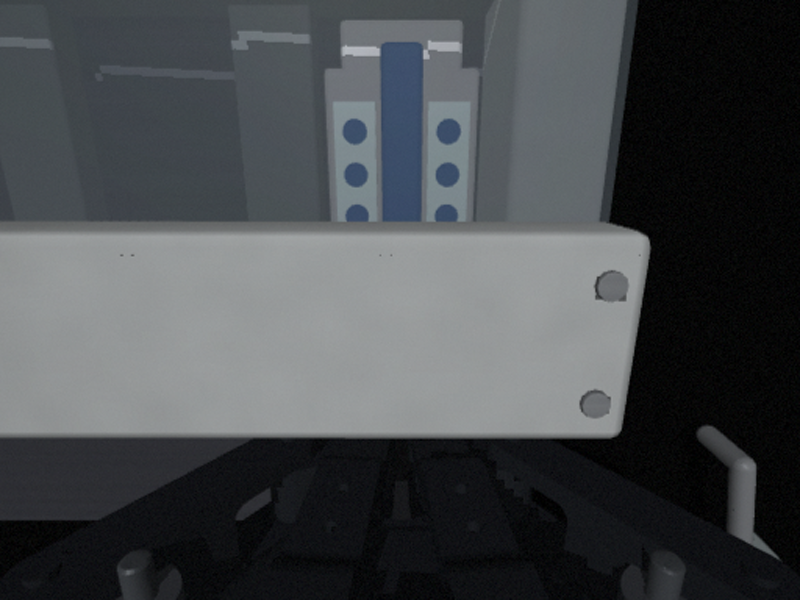

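The carrier sits straight in the right lane, nose edge at (402,22), not yet shown to be at the stop. Keep pushing in small steps until the force rises.

```bash
python3 - <<'E'
from h import *
p,d,K,E=ld('w17');O=np.array([.6219,.0032]);a=np.radians(-4.65);ex=np.array([np.cos(a),np.sin(a)])
for n,uv,z in(('nose',(402,22),.012),('finfront',(402,43),.036),('bridgefront',(402,437),.066)):
    print(n,(cast(K,E,np.array(uv)*.64,z)[0,:2]-O)@ex)
E
python3 -m handwheel '[[[0.06,0,0,0],[0.06,0,0,0],[0,0,0,0]]]';python3 -m handwheel '[[[0.06,0,0,0],[0,0,0,0]]]'
```

```text
nose 0.09434880730407402
finfront 0.08366827498665697
bridgefront -0.00042434473673261166
t: 57.62
tcp_pos: [0.6023, -0.0656, 0.0082]
tool_rot: [0.999, -0.041, -0.001, -0.0]
force: [-1.2, 0.2, 1.1]
finger_gap: -0.004
gripper_force: 0.7
t: 57.88
tcp_pos: [0.6022, -0.0655, 0.008]
tool_rot: [0.999, -0.041, -0.002, -0.0]
force: [-4.9, -0.3, 2.5]
finger_gap: 0.0
gripper_force: 0.4
```

```bash
python3 -m handwheel '[[[0.06,0,0,0],[0.05,0,0,0],[0,0,0,0]]]'; python3 -c "
from h import *
p,d,K,E=shot('wrist','w18');st()
RNG['blue']=((95,60,40),(125,255,255))
O=np.array([.6219,.0032]);a=np.radians(-4.65);ex=np.array([np.cos(a),np.sin(a)])
for r in range(8,32): print(r,p[r,257],end=' ')
print()
print([(r,round(float((cast(K,E,[257,r],.036)[0,:2]-O)@ex),4),round(float((cast(K,E,[257,r],.012)[0,:2]-O)@ex),4)) for r in range(10,30,3)])"
```

```text
t: 58.25
tcp_pos: [0.602, -0.0652, 0.0077]
tool_rot: [0.999, -0.041, -0.005, -0.001]
force: [-9.7, -0.8, 5.0]
finger_gap: -0.001
gripper_force: 0.7
t 58.3 tcp [ 0.602  -0.0652  0.0077] yaw -4.69 gap 0.003 gf 0.7 F [-9.597  -1.4147  4.9001] q6 1.362
8 [68 73 77] 9 [72 79 80] 10 [87 92 95] 11 [103 108 112] 12 [106 110 115] 13 [109 114 117] 14 [108 112 116] 15 [107 112 117] 16 [106 112 116] 17 [107 111 115] 18 [106 110 115] 19 [107 110 115] 20 [109 112 117] 21 [106 109 114] 22 [105 110 115] 23 [108 111 116] 24 [108 111 114] 25 [100 106 113] 26 [56 74 98] 27 [ 59  76 100] 28 [ 60  75 101] 29 [ 60  77 103] 30 [ 60  77 102] 31 [ 60  77 103] 
[(10, 0.091, 0.0974), (13, 0.0901, 0.0963), (16, 0.0892, 0.0952), (19, 0.0882, 0.0941), (22, 0.0873, 0.0929), (25, 0.0864, 0.0918), (28, 0.0854, 0.0907)]
```

Fin front at 86.2 mm and nose at 97.4 mm, with a firm stop force: it is home. On to the second carrier.

```bash
python3 -m handwheel '[[[-0.4,0,0,0],[-0.8,0,0,0],[-0.8,0,-0.8,0],[0,0,-0.9,0],[0,0,-0.9,0],[0,0,-0.9,-0.3],[0,0,-0.9,-0.38],[0,0,0,0]]]' 45; python3 - <<'E'
from h import *
st();go(.4615,-.3403,.12,-.6)
E
```

```text
t: 59.3
tcp_pos: [0.5595, -0.0625, 0.1202]
tool_rot: [1.0, -0.006, 0.003, 0.001]
force: [0.3, -0.1, -0.0]
finger_gap: 0.524
gripper_force: 0.0
t 59.3 tcp [ 0.5595 -0.0625  0.1202] yaw -0.64 gap 0.524 gf 0.0 F [ 0.2588 -0.1376 -0.007 ] q6 1.272
shift-then-turn [-3.795 11.153  0.007] turn -0.006
turn-then-shift [-3.802 11.151  0.007] turn -0.006
```

```bash
python3 -m handwheel '[[[-0.32,0.93,0,0],[-0.32,0.93,0,0],[-0.32,0.93,0,0],[-0.32,0.93,0,0],[-0.32,0.93,0,0],[-0.32,0.93,0,0],[-0.32,0.93,0,0],[-0.32,0.93,0,0],[-0.32,0.93,0,0],[-0.31,0.93,0,0],[-0.31,0.93,0,0],[-0.31,0.93,0,0],[0,0,0,0],[0,0,0,0]]]' 45; python3 - <<'E'
from h import *
st();p,d,K,E=shot('wrist','w19')
for r,ctr,z in faces(p,d,K,E,'blue',.027,.04):
    P=cast(K,E,ctr,.032)[0];f=fin(K,E,r,.032);print('b',ctr,P,f,z)
go(.4615,-.3403,.0145,-.6)
E
```

```text
t: 61.05
tcp_pos: [0.4588, -0.339, 0.1175]
tool_rot: [1.0, -0.006, -0.0, -0.001]
force: [-0.3, 0.3, -0.0]
finger_gap: 0.524
gripper_force: 0.0
t 61.05 tcp [ 0.4588 -0.339   0.1175] yaw -0.64 gap 0.524 gf 0.0 F [-0.3328  0.26   -0.0291] q6 0.749
b [259.5065 176.8519] [ 0.4758 -0.3412  0.032 ] (array([ 0.4748, -0.3412,  0.032 ]), np.float64(179.85148160758658), np.float64(53.9286255937329), np.float64(8.715268698521204)) 0.032952820408306396
b [357.5827 130.3049] [ 0.5123 -0.418   0.032 ] (array([ 0.5112, -0.4184,  0.032 ]), np.float64(-167.14805079883433), np.float64(53.96069325085155), np.float64(11.283418324121408)) 0.03280123721610001
shift-then-turn [0.103 0.062 4.128] turn 0.0
turn-then-shift [0.103 0.062 4.128] turn 0.0
```

```bash
python3 -m handwheel '[[[0.1,0.08,0.9,0],[0,0,0.9,0],[0,0,0.9,0],[0,0,0.8,0],[0,0,0.6,0],[0,0,0,0],[0,0,0,0]]]' 45; python3 -m handwheel '[[[0,0,0,0],[0,0,0,0],[0,0,0,0],[0,0,0,0],[0,0,0,0],[0,0,0,0]]]' 0 50; python3 -m handwheel '[[[0,0,-0.3,0],[0,0,-0.8,0],[0,0,-0.9,0],[0,0,-0.9,0],[0,0,-0.9,0],[0,0,-0.2,0.3],[0,0,0,0.37],[0,0,0,0]]]'; python3 -c "
from h import *
st();go(.5402,.0099,.115,-4.65)"
```

```text
t: 61.98
tcp_pos: [0.4619, -0.342, 0.0163]
tool_rot: [1.0, -0.005, 0.0, 0.0]
force: [-0.3, -0.1, -0.2]
finger_gap: 0.525
gripper_force: 0.0
t: 62.72
tcp_pos: [0.4619, -0.3425, 0.0167]
tool_rot: [1.0, -0.005, 0.001, 0.001]
force: [-0.8, 0.4, 5.2]
finger_gap: 0.096
gripper_force: 51.5
t: 63.72
tcp_pos: [0.461, -0.3415, 0.1151]
tool_rot: [0.999, -0.041, -0.001, -0.001]
force: [-0.4, -0.2, -1.6]
finger_gap: 0.103
gripper_force: 50.6
t 63.73 tcp [ 0.461  -0.3415  0.1151] yaw -4.66 gap 0.103 gf 50.6 F [-0.4358 -0.1664 -1.6206] q6 0.82
shift-then-turn [  2.016 -14.265   0.005] turn -0.001
turn-then-shift [  2.018 -14.265   0.005] turn -0.001
```

```bash
python3 -m handwheel '[[[0.13,-0.95,0,0],[0.13,-0.95,0,0],[0.13,-0.95,0,0],[0.13,-0.95,0,0],[0.13,-0.95,0,0],[0.13,-0.95,0,0],[0.13,-0.95,0,0],[0.13,-0.95,0,0],[0.14,-0.95,0,0],[0.14,-0.95,0,0],[0.14,-0.95,0,0],[0.14,-0.95,0,0],[0.14,-0.95,0,0],[0.14,-0.95,0,0],[0.14,-0.95,0,0],[0,0,0,0],[0,0,0,0]]]'; python3 -c "
from h import *
st();go(.5402,.0099,.0225,-4.65)"
```

```text
t: 65.85
tcp_pos: [0.5399, 0.0097, 0.1157]
tool_rot: [0.999, -0.04, -0.0, 0.0]
force: [0.3, -0.1, -0.8]
finger_gap: 0.103
gripper_force: 50.6
t 65.85 tcp [0.5399 0.0097 0.1157] yaw -4.56 gap 0.103 gf 50.6 F [ 0.2745 -0.084  -0.8209] q6 1.462
shift-then-turn [ 0.011 -0.008  3.728] turn 0.016
turn-then-shift [ 0.011 -0.008  3.728] turn 0.016
```

```bash
python3 -m handwheel '[[[0,0,0.9,0.01],[0,0,0.9,0],[0,0,0.9,0],[0,0,0.7,0],[0,0,0.32,0],[0,0,0,0],[0.4,0,0,0],[0.4,0,0,0],[0.4,0,0,0],[0,0,0,0]]]'; python3 -m handwheel '[[[0.35,0,0,0],[0.35,0,0,0],[0.35,0,0,0],[0.35,0,0,0],[0,0,0,0],[0,0,0.04,0],[0,0,0,0]]]'; python3 -c "
from h import *
st();"
```

```text
t: 67.1
tcp_pos: [0.5723, 0.0063, 0.0232]
tool_rot: [0.999, -0.041, 0.001, 0.0]
force: [0.4, -0.3, -1.4]
finger_gap: 0.102
gripper_force: 50.6
t: 67.97
tcp_pos: [0.6047, 0.0039, 0.0216]
tool_rot: [0.999, -0.041, -0.001, -0.0]
force: [0.4, 0.6, -1.8]
finger_gap: 0.103
gripper_force: 50.6
t 67.97 tcp [0.6047 0.0039 0.0216] yaw -4.69 gap 0.103 gf 50.6 F [ 0.3575  0.6063 -1.7599] q6 1.475
```

```bash
python3 -m handwheel '[[[0,0,0,0],[0,0,0,0],[0,0,0,0],[0,0,-0.5,0],[0,0,-0.9,0],[0,0,-0.3,0],[-0.7,0,0,0],[-0.7,0,0,0],[-0.7,0,0,0],[-0.7,0,0,0],[-0.2,0,0,0],[0,0,0,0]]]' 28; python3 - <<'E'
from h import *
st();p,d,K,E=shot('wrist','w20')
O=np.array([.6219,.0032]);a=np.radians(-4.65);ex=np.array([np.cos(a),np.sin(a)]);ey=np.array([-ex[1],ex[0]])
for r,ctr,z in faces(p,d,K,E,'blue',.027,.045):
    P=cast(K,E,ctr,.036)[0];f=fin(K,E,r,.036);print('b',ctr,P,f[1:],z,'reader',(P[:2]-O)@ex,(P[:2]-O)@ey)
E
```

```text
t: 69.47
tcp_pos: [0.531, 0.0098, 0.0645]
tool_rot: [0.999, -0.041, 0.0, 0.0]
force: [1.1, 0.4, -0.3]
finger_gap: 0.328
gripper_force: 0.0
t 69.47 tcp [0.531  0.0098 0.0645] yaw -4.7 gap 0.328 gf 0.0 F [ 1.0699  0.4293 -0.2543] q6 1.461
b [256.043  99.305] [0.6073 0.0041 0.036 ] (np.float64(175.73869871581266), np.float64(30.975154109590342), np.float64(8.87833435191052)) 0.03700945600451691 reader -0.0145947380040612 -0.0002432626543138922
```

```bash
python3 -m handwheel '[[[0,0,0.3,0],[0,0,0.6,0],[0,0,0.6,0],[0,0,0.5,0],[0,0,0.24,0],[0,0,0,0],[0.4,0,0,0],[0.4,0,0,0],[0.4,0,0,0],[0.4,0,0,0],[0.4,0,0,0],[0.4,0,0,0],[0.2,0,0,0],[0,0,0,0]]]' 0 30; python3 -m handwheel '[[[0.2,0,0,0],[0.15,0,0,0],[0.06,0,0,0],[0.06,0,0,0],[0,0,0,0]]]';python3 -m handwheel '[[[0.06,0,0,0],[0.06,0,0,0],[0,0,0,0]]]'
```

```text
t: 71.28
tcp_pos: [0.5966, 0.0044, 0.0085]
tool_rot: [0.999, -0.041, 0.001, 0.0]
force: [-0.5, 0.5, 3.0]
finger_gap: 0.001
gripper_force: 1.1
t: 71.9
tcp_pos: [0.6069, 0.0036, 0.0083]
tool_rot: [0.999, -0.041, -0.0, -0.0]
force: [-3.1, -0.3, 5.2]
finger_gap: 0.003
gripper_force: 2.8
t: 72.28
tcp_pos: [0.608, 0.0036, 0.0082]
tool_rot: [0.999, -0.041, -0.002, -0.0]
force: [-6.4, -0.3, 8.2]
finger_gap: 0.004
gripper_force: 2.2
```

```bash
python3 -m handwheel '[[[0.08,0,0,0],[0,0,0,0]]]'; python3 -c "
from h import *
p,d,K,E=shot('wrist','w21');st()
O=np.array([.6219,.0032]);a=np.radians(-4.65);ex=np.array([np.cos(a),np.sin(a)])
for r in list(range(6,14))+list(range(21,31)): print(r,p[r,257],end=' ')
print()
print([(r,round(float((cast(K,E,[257,r],.036)[0,:2]-O)@ex),4),round(float((cast(K,E,[257,r],.012)[0,:2]-O)@ex),4)) for r in range(7,30,3)])"
```

```text
t: 72.53
tcp_pos: [0.6078, 0.0037, 0.008]
tool_rot: [0.999, -0.041, -0.005, -0.0]
force: [-9.9, -0.7, 9.4]
finger_gap: 0.002
gripper_force: 2.7
t 72.58 tcp [0.6078 0.0036 0.008 ] yaw -4.7 gap 0.001 gf 2.7 F [-10.3305  -0.7534   9.3149] q6 1.476
6 [63 68 72] 7 [62 68 72] 8 [63 67 71] 9 [63 69 72] 10 [63 68 70] 11 [66 71 74] 12 [77 81 84] 13 [ 97 100 104] 21 [ 99 103 107] 22 [ 99 103 106] 23 [ 95 101 106] 24 [ 99 103 107] 25 [ 98 103 106] 26 [ 98 102 106] 27 [ 91  97 102] 28 [71 81 95] 29 [53 69 92] 30 [54 71 93] 
[(7, 0.0922, 0.0988), (10, 0.0913, 0.0977), (13, 0.0904, 0.0966), (16, 0.0894, 0.0955), (19, 0.0885, 0.0944), (22, 0.0876, 0.0932), (25, 0.0866, 0.0921), (28, 0.0857, 0.091)]
```

```bash
python3 -m handwheel '[[[0,0,-0.08,0],[0.08,0,0,0],[0.05,0,0,0],[0,0,0,0]]]'; python3 -c "
from h import *
p,d,K,E=shot('wrist','w22');st()
O=np.array([.6219,.0032]);a=np.radians(-4.65);ex=np.array([np.cos(a),np.sin(a)])
for r in list(range(8,16))+list(range(25,31)): print(r,p[r,257],end=' ')
print()
print([(r,round(float((cast(K,E,[257,r],.036)[0,:2]-O)@ex),4),round(float((cast(K,E,[257,r],.012)[0,:2]-O)@ex),4)) for r in range(10,30,3)])
z=np.load('w21.npz'); K,E=z['K'],z['E']
for n in('w18','w21','w22'):
    p,d,K,E=ld(n); W=wpts(d,K,E)
    for c in (240,257,274): print(n,c,[round(float((W[r,c,:2]-O)@ex),4) for r in (9,10,11,12,13,14)],end=' ')
    print()"
```

```text
t: 73.08
tcp_pos: [0.6075, 0.0041, 0.0084]
tool_rot: [0.999, -0.041, -0.008, -0.001]
force: [-13.5, -0.2, 4.9]
finger_gap: 0.004
gripper_force: 0.3
t 73.12 tcp [0.6075 0.0041 0.0084] yaw -4.69 gap 0.001 gf 0.3 F [-13.9874  -0.0777   4.8974] q6 1.477
8 [60 66 69] 9 [64 69 73] 10 [64 67 72] 11 [78 81 86] 12 [ 96 100 103] 13 [ 97 100 105] 14 [ 98 102 105] 15 [101 104 108] 25 [ 98 102 105] 26 [ 92  97 104] 27 [55 70 92] 28 [55 70 95] 29 [53 70 92] 30 [55 71 94] 
[(10, 0.091, 0.0973), (13, 0.0901, 0.0962), (16, 0.0892, 0.0951), (19, 0.0883, 0.0939), (22, 0.0873, 0.0928), (25, 0.0864, 0.0917), (28, 0.0855, 0.0905)]
w18 240 [0.0869, 0.0868, 0.0863, 0.086, 0.086, 0.0854] w18 257 [0.0867, 0.087, 0.0869, 0.0863, 0.0859, 0.0858] w18 274 [0.0871, 0.0863, 0.0864, 0.086, 0.0859, 0.0857] 
w21 240 [0.0875, 0.0867, 0.0866, 0.0861, 0.0861, 0.0859] w21 257 [0.087, 0.0869, 0.0867, 0.0865, 0.0862, 0.0855] w21 274 [0.0871, 0.087, 0.0868, 0.0865, 0.0861, 0.086] 
w22 240 [0.0869, 0.0871, 0.0864, 0.0861, 0.086, 0.0858] w22 257 [0.087, 0.0867, 0.0865, 0.0863, 0.0861, 0.0858] w22 274 [0.0872, 0.0868, 0.0862, 0.0864, 0.0862, 0.0859]
```

It stays put under 14 N: home. Third carrier next.

```bash
python3 -m handwheel '[[[-0.4,0,0,0],[-0.8,0,0,0],[-0.8,0,-0.8,0],[0,0,-0.9,-0.7],[0,0,-0.9,-0.7],[0,0,-0.9,-0.7],[0,0,-0.9,-0.8],[0,0,0,0]]]' 45; python3 - <<'E'
from h import *
st();go(.4983,-.4212,.12,12.7)
E
```

```text
t: 74.12
tcp_pos: [0.5684, 0.0065, 0.1221]
tool_rot: [0.994, 0.11, 0.004, 0.001]
force: [-0.2, -0.2, -0.4]
finger_gap: 0.523
gripper_force: 0.0
t 74.12 tcp [0.5684 0.0065 0.1221] yaw 12.64 gap 0.523 gf 0.0 F [-0.2459 -0.2469 -0.3807] q6 1.165
shift-then-turn [-6.48  16.079  0.084] turn -0.01
turn-then-shift [-6.497 16.072  0.084] turn -0.01
```

```bash
python3 -m handwheel '[[[-0.38,0.95,0,0],[-0.38,0.95,0,0],[-0.38,0.95,0,0],[-0.38,0.95,0,0],[-0.38,0.95,0,0],[-0.38,0.95,0,0],[-0.38,0.95,0,0],[-0.38,0.95,0,0],[-0.38,0.95,0,0],[-0.38,0.95,0,0],[-0.38,0.95,0,0],[-0.38,0.95,0,0],[-0.38,0.95,0,0],[-0.38,0.95,0,0],[-0.38,0.95,0,0],[-0.38,0.95,0,0],[-0.4,0.88,0,0],[0,0,0,0],[0,0,0,0]]]' 45; python3 - <<'E'
from h import *
st();p,d,K,E=shot('wrist','w23')
for r,ctr,z in faces(p,d,K,E,'blue',.027,.04):
    P=cast(K,E,ctr,.032)[0];f=fin(K,E,r,.032);print('b',ctr,P,f,z)
go(.4983,-.4212,.0145,12.7)
E
```

```text
t: 76.5
tcp_pos: [0.4956, -0.4202, 0.1201]
tool_rot: [0.994, 0.111, -0.0, -0.001]
force: [0.3, -0.9, 0.3]
finger_gap: 0.527
gripper_force: 0.0
t 76.5 tcp [ 0.4956 -0.4202  0.1201] yaw 12.69 gap 0.527 gf 0.0 F [ 0.3215 -0.9298  0.3119] q6 0.474
b [259.8504 176.2551] [ 0.5128 -0.4188  0.032 ] (array([ 0.5117, -0.4188,  0.032 ]), np.float64(-166.81186546094239), np.float64(53.61447848025978), np.float64(8.813315202610918)) 0.03299620806618657
shift-then-turn [0.086 0.079 4.225] turn 0.005
turn-then-shift [0.086 0.079 4.225] turn 0.005
```

```bash
python3 -m handwheel '[[[0.09,0.08,0.9,0],[0,0,0.9,0],[0,0,0.9,0],[0,0,0.8,0],[0,0,0.7,0],[0,0,0,0],[0,0,0,0]]]' 45; python3 -m handwheel '[[[0,0,0,0],[0,0,0,0],[0,0,0,0],[0,0,0,0],[0,0,0,0],[0,0,0,0]]]' 0 50; python3 -m handwheel '[[[0,0,-0.3,0],[0,0,-0.8,0],[0,0,-0.9,0],[0,0,-0.9,0],[0,0,-0.9,0],[0,0,-0.2,0.95],[0,0,0,0.97],[0,0,0,0.97],[0,0,0,0]]]'; python3 -c "
from h import *
st();go(.5459,.0797,.115,-4.65)"
```

```text
t: 77.42
tcp_pos: [0.4989, -0.4226, 0.0158]
tool_rot: [0.994, 0.111, 0.0, 0.0]
force: [0.4, 0.4, -0.1]
finger_gap: 0.53
gripper_force: 0.0
t: 78.18
tcp_pos: [0.499, -0.4229, 0.0163]
tool_rot: [0.994, 0.111, 0.0, 0.001]
force: [-0.1, 0.5, 4.6]
finger_gap: 0.1
gripper_force: 52.0
t: 79.3
tcp_pos: [0.4986, -0.4222, 0.1163]
tool_rot: [0.999, -0.04, 0.0, 0.0]
force: [-0.2, -0.4, -1.3]
finger_gap: 0.098
gripper_force: 51.2
t 79.3 tcp [ 0.4986 -0.4222  0.1163] yaw -4.57 gap 0.098 gf 51.2 F [-0.2109 -0.4148 -1.332 ] q6 0.777
shift-then-turn [  0.287 -20.164   0.052] turn 0.014
turn-then-shift [  0.258 -20.165   0.052] turn 0.014
```

```bash
python3 -m handwheel '[[[0,-0.95,0,0.014],[0,-0.95,0,0],[0,-0.95,0,0],[0,-0.95,0,0],[0,-0.95,0,0],[0,-0.95,0,0],[0,-0.95,0,0],[0,-0.95,0,0],[0,-0.95,0,0],[0,-0.95,0,0],[0,-0.95,0,0],[0,-0.95,0,0],[0,-0.95,0,0],[0,-0.95,0,0],[0,-0.95,0,0],[0,-0.95,0,0],[0,-0.95,0,0],[0,-0.95,0,0],[0,-0.95,0,0],[0.26,-0.95,0,0]]]';  python3 -m handwheel '[[[0,-0.95,0,0],[0,-0.2,0,0],[0,0,0,0],[0,0,0,0]]]'; python3 -c "
from h import *
st();go(.5459,.0797,.022,-4.65)"
```

```text
t: 81.8
tcp_pos: [0.5434, 0.0522, 0.1153]
tool_rot: [0.999, -0.041, -0.0, -0.0]
force: [-1.5, -0.0, 0.6]
finger_gap: 0.098
gripper_force: 51.1
t: 82.3
tcp_pos: [0.5463, 0.0786, 0.1153]
tool_rot: [0.999, -0.042, -0.0, 0.0]
force: [0.3, -0.3, -0.7]
finger_gap: 0.098
gripper_force: 51.1
t 82.3 tcp [0.5463 0.0786 0.1153] yaw -4.76 gap 0.098 gf 51.1 F [ 0.3419 -0.3102 -0.6919] q6 1.595
shift-then-turn [-0.021 -0.043  3.732] turn -0.019
turn-then-shift [-0.021 -0.043  3.732] turn -0.019
```

```bash
python3 -m handwheel '[[[0,-0.04,0.9,-0.02],[0,0,0.9,0],[0,0,0.9,0],[0,0,0.7,0],[0,0,0.32,0],[0,0,0,0],[0.4,0,0,0],[0.4,0,0,0],[0.4,0,0,0],[0,0,0,0]]]'; python3 -m handwheel '[[[0.35,0,0,0],[0.35,0,0,0],[0.35,0,0,0],[0.33,0,0,0],[0,0,0,0],[0,0,0.04,0],[0,0,0,0]]]'; python3 -c "
from h import *
st();"
```

```text
t: 83.55
tcp_pos: [0.5781, 0.0777, 0.0227]
tool_rot: [0.999, -0.04, 0.001, 0.0]
force: [-0.9, 0.6, -0.1]
finger_gap: 0.107
gripper_force: 51.2
t: 84.42
tcp_pos: [0.6101, 0.0752, 0.0211]
tool_rot: [0.999, -0.04, -0.001, -0.0]
force: [0.1, 0.0, -0.5]
finger_gap: 0.099
gripper_force: 51.2
t 84.42 tcp [0.6101 0.0752 0.0211] yaw -4.6 gap 0.099 gf 51.2 F [ 0.0985  0.0272 -0.5117] q6 1.592
```

```bash
python3 -m handwheel '[[[0,0,0,0],[0,0,0,0],[0,0,0,0],[0,0,-0.5,0],[0,0,-0.9,0],[0,0,-0.3,0],[-0.7,0,0,0],[-0.7,0,0,0],[-0.7,0,0,0],[-0.7,0,0,0],[-0.2,0,0,0],[0,0,0,0]]]' 28; python3 - <<'E'
from h import *
st();p,d,K,E=shot('wrist','w24')
O=np.array([.6219,.0032]);a=np.radians(-4.65);ex=np.array([np.cos(a),np.sin(a)]);ey=np.array([-ex[1],ex[0]])
for r,ctr,z in faces(p,d,K,E,'blue',.027,.045):
    P=cast(K,E,ctr,.036)[0];f=fin(K,E,r,.036);print('b',ctr,P,f[1:],z,'reader',(P[:2]-O)@ex,(P[:2]-O)@ey)
E
```

```text
t: 85.92
tcp_pos: [0.5365, 0.0811, 0.064]
tool_rot: [0.999, -0.04, 0.0, 0.0]
force: [0.0, -0.4, 0.5]
finger_gap: 0.329
gripper_force: 0.0
t 85.92 tcp [0.5365 0.0811 0.064 ] yaw -4.6 gap 0.329 gf 0.0 F [ 0.0408 -0.432   0.5261] q6 1.595
b [256.1274  98.1334] [0.6134 0.0755 0.036 ] (np.float64(175.83590504320546), np.float64(31.906698093713597), np.float64(8.835365980012284)) 0.036954880009596625 reader -0.0143631835079456 0.07134466455512026
```

```bash
python3 -m handwheel '[[[0,0.04,0.3,0],[0,0,0.6,0],[0,0,0.6,0],[0,0,0.5,0],[0,0,0.2,0],[0,0,0,0],[0.4,0,0,0],[0.4,0,0,0],[0.4,0,0,0],[0.4,0,0,0],[0.4,0,0,0],[0.4,0,0,0],[0.2,0,0,0],[0,0,0,0]]]' 0 30; python3 -m handwheel '[[[0.2,0,0,0],[0.15,0,0,0],[0.06,0,0,0],[0.06,0,0,0],[0,0,0,0]]]';python3 -m handwheel '[[[0.06,0,0,0],[0.06,0,0,0],[0,0,0,0]]]'; python3 -m handwheel '[[[0.06,0,0,0],[0.06,0,0,0],[0,0,0,0]]]'
```

```text
t: 87.72
tcp_pos: [0.602, 0.0748, 0.009]
tool_rot: [0.999, -0.04, 0.001, 0.0]
force: [-0.4, 0.6, 1.8]
finger_gap: -0.0
gripper_force: 0.8
t: 88.35
tcp_pos: [0.6126, 0.074, 0.0088]
tool_rot: [0.999, -0.04, 0.0, 0.0]
force: [-2.4, 0.5, 2.8]
finger_gap: 0.003
gripper_force: 1.9
t: 88.72
tcp_pos: [0.6139, 0.0738, 0.0088]
tool_rot: [0.999, -0.04, -0.002, -0.0]
force: [-6.4, 1.0, 6.3]
finger_gap: -0.002
gripper_force: 1.6
t: 89.1
tcp_pos: [0.6136, 0.0738, 0.0084]
tool_rot: [0.999, -0.04, -0.005, -0.0]
force: [-11.3, 0.5, 8.9]
finger_gap: 0.003
gripper_force: 2.4
```

```bash
python3 -m handwheel '[[[-0.4,0,0,0],[-0.8,0,0,0],[-0.8,0,-0.8,0],[0,0,-0.9,0],[0,0,-0.9,0],[0,0,-0.9,0],[0,0,-0.9,0],[0,0,-0.9,0],[0,0,-0.9,0],[0,0,-0.9,0],[0,0,-0.9,0],[0,0,-0.9,0],[-0.3,0,-0.9,0],[0,0,0,0],[0,0,0,0]]]' 28; python3 - <<'E'
from h import *
st();p,d,K,E=shot('wrist','w25')
O=np.array([.6219,.0032]);a=np.radians(-4.65);ex=np.array([np.cos(a),np.sin(a)]);ey=np.array([-ex[1],ex[0]])
RNG['b2']=((95,90,50),(125,255,255))
for c in('b2','orange'):
  for ar,r,k in blobs(p,c,40):
    P=cast(K,E,k,.036); q=(P[:,:2]-O)@np.c_[ex,ey]; print(c,int(ar),np.round(r[0]),'xmax',q[:,0].max(),'xmin',q[:,0].min(),'y',q[:,1].mean())
E
```

```text
t: 90.98
tcp_pos: [0.5613, 0.078, 0.2531]
tool_rot: [0.999, -0.04, 0.0, -0.0]
force: [-1.3, 0.8, 0.6]
finger_gap: 0.324
gripper_force: 0.0
t 90.97 tcp [0.5613 0.078  0.2531] yaw -4.6 gap 0.324 gf 0.0 F [-1.2523  0.8234  0.5807] q6 1.592
b2 463 [377.  50.] xmax 0.08469498996498988 xmin 0.04938637109238374 y -0.06665693009741672
b2 335 [176.   6.] xmax 0.11679597735456006 xmin 0.10428547694609892 y 0.15747834003456054
b2 324 [317.  50.] xmax 0.0846384016623735 xmin 0.04933487655449776 y 0.0011328512325024269
b2 204 [256.  50.] xmax 0.08457902728085949 xmin 0.05034423913545225 y 0.0707253097048606
orange 237 [ 91. 262.] xmax -0.17414533047485595 xmin -0.2377443961468013 y 0.3024923010528935
orange 166 [147. 257.] xmax -0.17712468731871356 xmin -0.2196109085918795 y 0.22261756020587492
```

View pics/w25.png

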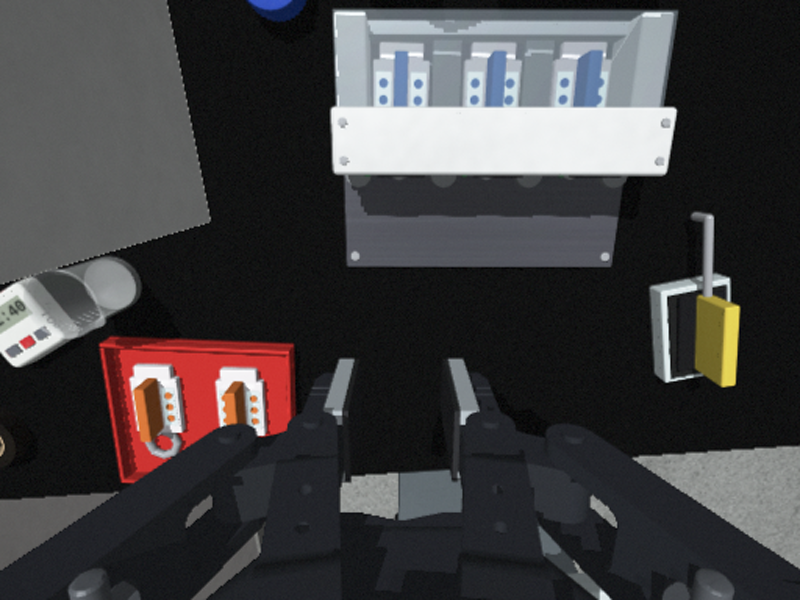

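All three blue carriers, at (400,75), (493,75) and (585,75), sit equally deep in their lanes. Both orange carriers lie flat in the tray at (155,400) and (240,400). The hook stands on its rest at (715,340), and the timer, beaker and cap have not been moved.

```bash
python3 -c "
from station import sign_off
print(sign_off())"
```

```text
the job is handed in; nothing more can be done
None
```

The job is handed in at about 91 s: both used carriers lie flat in the red tray, the three fresh carriers are home against their stops in lanes a, b and c, and the hook is back on its rest; timer, beaker and cap were left alone.

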